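# Clear the sloped tube rack into the right trays

## Robot

A 7-joint arm with a two-finger parallel gripper is mounted at the origin on the work surface. World frame = base frame: x ahead of the robot, y to its left, z up, the work surface at z = 0. Lengths are in m, angles in rad, forces in N, time in s.
With the tool pointing down it reaches from about 0.4 to 0.925 m from the base axis. Payload 4.1 kg.
Tool frame: the origin (TCP) lies midway between the tips of the shut fingers; the grasp point (between the pads) lies 19 mm behind it; z points along the fingers, y is the line along which they close (so a half turn about z gives the same grasp; the last joint's range is limited). The gripper opens to 85 mm and grips with 20 to 120 N. Pads are 22 mm wide; open, the fingers measure 114 mm over their backs; the gripper's body (76 mm by 85 mm) begins 54 mm behind the grasp point. The pads swing forward as they close: fully open they stand 13 mm farther back than shut.
Start: joints at [1.165, 0.398, 0.045, 1.537, -0.019, 1.207, -0.051], TCP at [0.196, -0.62, 0.231] pointing down, gripper open.
Joint ranges: [-2.82, 2.82], [-0.49, 2.23], [-1.37, 1.46], [0, 2.46], [-1.36, 4.5], [0.23, 2], [-2.94, 2.94]. Speed limits (rad/s): [2.57, 2.57, 3.14, 3.14, 3.14, 3.14, 3.14].

## Interface

Orientations are given as a unit quaternion [w, x, y, z].
In Python, from rig import manip gives the robot as it stands.
- The arm moves only by the tool arm_command, never from a script. Its argument "plan" is a list of rows, each an object of numbers: "tx", "ty", "tz": the shift along the world's x, y, z normalised to -1 to 1, where 1 is 2 cm; "rx", "ry", "rz": the turn, a rotation vector about the world's x, y, z normalised to -1 to 1, where 1 is 0.08 rad. In form: [{"tx": .., "ty": .., "tz": .., "rx": .., "ry": .., "rz": ..}, ...]. A call has 1 to 10 rows; each row shifts and turns the commanded pose from where the row before left it; what a row does not reach is not made up. A row lasts 1/12 s, in which the tool goes at most 41.7 mm and 7.16 degrees, less where a joint would pass 70% of its speed; a pose out of reach is approached as far as the arm can. A call with a number of a shift or a turn outside -1 to 1 is refused whole. A call with a gripper value outside its range is refused whole. "fingers" is the opening, from -1 (shut) to 1 (fully open), set as the call begins (left out, the last holds). The fingers move at their own pace and stop on an object; the grip force is fixed at half the most. Time passes only in rows, so rows that do not move let the fingers close. It gives the time, the measured TCP pose, the force, the opening and the grip force at its end, in the units of the state.
- manip.sense(): the state, without advancing time (a new reading comes with each control period).
- manip.grab_frame(name): name is "scene" or "top" or "wrist"; returns the picture (480x640x3 uint8, red, green, blue); there is no depth.
- manip.get_calibration(name): a dict with "vertical_fov" (degrees; the focal length in pixels is half the picture's height over the tangent of half this angle, whatever the lens; pixels are square), "cx", "cy" (the principal point, pixels), "k1" (the pictures are not rectified: a ray, as slopes to the right and down, at radius r is drawn at 1 + k1 r^2 times it, then the intrinsics apply), "extrinsics" (4x4, takes a point from world to camera coordinates). Camera axes: x right, y up, looking along -z (the intrinsics and any distortion apply to the point x, -y, -z); pixel columns grow to the right and rows downward; lengths in m; the calibration is good to about 2 mm. A picture is of the moment at which its call begins: read the wrist's pose just before it. get_calibration takes no time and is no camera call; for the wrist camera it gives the pose at the moment of the call.
- manip.sign_off(): hands the job in; it is judged then, once.
The state is a dict: "time_s": time; "joints": joint angles; "dq": joint speeds; "joint_efforts": joint torques, N m; "position": TCP position; "tcp_rot": TCP orientation; "contact_force": force on the tool from outside, world axes, zero at the start; "ft_torque": the same for the moment, N m; "finger_gap": opening from 0.0 (shut) to 1.0 (fully open); "grip_force": force on a finger pad.
Only numpy, scipy, OpenCV 4.12 (cv2) and the standard library are available. Lean on these libraries where they do the work, as an engineer would, in place of code of your own. Each camera call takes 0.05 s, during which the arm holds its last target. There are 200 camera calls.

## Task

Sort the three tubes lying in the sloped rack: lay the two blue-capped plastic tubes flat in the pink tray and the amber glass tube with the white stopper flat in the orange tray, letting none of them drop. Also gently slide the pink tray home, so that it ends square and flush against both yellow-striped stops of its bay with its tubes in it. Leave the spatula, the jar and the beaker where they are.

Things in the scene. Friction and masses are not known exactly. Their poses are not given: they have to be found in the camera images.
- plastic_a: Plastic tube: whitish body 28 mm diameter, 98 mm long, blue screw cap 32 mm diameter, 20 mm long (118 mm in all), about 50 g. Own x along the axis, cap at +x; origin on the axis 58 mm from the foot end, near the balance point. Starts in a rack slot, axis along the rack's x but rising 28 degrees towards +x (cap up, away from the robot).
- plastic_b: Plastic tube: whitish body 28 mm diameter, 98 mm long, blue screw cap 32 mm diameter, 20 mm long (118 mm in all), about 50 g. Own x along the axis, cap at +x; origin on the axis 58 mm from the foot end, near the balance point. Starts in a rack slot, axis along the rack's x but rising 28 degrees towards +x (cap up, away from the robot).
- glass: Glass tube: amber-brown body 28 mm diameter, 100 mm long, 8 mm neck, white stopper 32 mm diameter, 12 mm long, with 10 mm tip (130 mm in all), about 70 g. Own x along the axis, stopper at +x; origin on the axis 58 mm from the foot end, near the balance point. Starts in a rack slot, axis along the rack's x but rising 28 degrees towards +x (cap up, away from the robot).
- rack: Fixed sloped rack, 200 mm wide (y), 165 mm deep; three slots at its y = -66, 0, 66 mm, any tube in any slot. Origin: centre of underside; x points up the slope, away from the robot. Tube origins rest at its x = 0, z = 95 mm. 38 mm are free between tube bodies.
- rack_open (a point): Centre of the open middle of the rack, at tube-axis height (its x = 0, y = 0, z = 95 mm). The tubes lie on two cross rails 32 mm up and down the slope from here, each 8 mm wide, with 3 mm blue pins beside each tube reaching almost to axis height. Between the rails 56 mm are open below, room for fingertips.
- rack_bar (a point): Middle of a steel bar, 12 mm thick, along the rack's y over all slots, at rack x = 10, z = 220 mm, held by side arms at y = +-94 mm from posts at x = 75 mm. An upright gripper does not fit under it; one tilted about 28 degrees, square to the tubes and leaning back towards the robot, does.
- pink_tray: loose pink open tray, 190 mm (x) by 160 mm (y), 40 mm high, walls and floor 5 mm thick, about 0.35 kg. Origin: centre of its underside. It starts empty, 20 to 45 mm short of both stops of its bay and slightly turned.
- orange_tray: fixed orange open tray, 190 mm (x) by 160 mm (y), 40 mm high, walls and floor 5 mm thick. Origin: centre of its underside. It stands on the other side of the rack from the bay.
- bay: Fixed bay, left or right of the rack: two dark steel stop rails on the bench, 28 mm high, 12 mm wide, with a yellow stripe. Origin: where the pink tray's origin comes when home. One rail's face is at its x = 95 mm (meets the tray's far wall), the other's at y = -80 mm (meets the tray's right wall).
- spatula: bystander: spatula lying on the bench in front of the rack, 170 mm long, handle to its own -x; origin: centre of its underside
- jar: bystander: white jar, 54 mm across, 62 mm high; origin: centre of its underside
- beaker: bystander: glass beaker, 66 mm across the rim, 80 mm high; origin: centre of its underside
There are look-alikes about, which are no part of the job. Leave any purple look-alike of the glass alone.

How it is judged:
At the end, for the whole second after the job is handed in: Both plastic tubes lie flat (within 8 degrees) and at rest on the floor of the pink tray, the glass tube likewise in the orange tray; the pink tray is within 4 mm of flush with both stops, square to them within 2 degrees, flat and at rest (x of plastic_a in the frame of pink_tray between -0.095 and 0.095 m and y of plastic_a in the frame of pink_tray between -0.08 and 0.08 m and z of plastic_a in the frame of pink_tray between 0.012 and 0.03 m and angle between plastic_a's own x axis and vertical between 1.42 and 1.72 rad and linear speed of each of plastic_a, plastic_b, glass below 0.03 m/s and x of plastic_b in the frame of pink_tray between -0.095 and 0.095 m and y of plastic_b in the frame of pink_tray between -0.08 and 0.08 m and z of plastic_b in the frame of pink_tray between 0.012 and 0.03 m and angle between plastic_b's own x axis and vertical between 1.42 and 1.72 rad and x of glass in the frame of orange_tray between -0.095 and 0.095 m and y of glass in the frame of orange_tray between -0.08 and 0.08 m and z of glass in the frame of orange_tray between 0.012 and 0.03 m and angle between glass's own x axis and vertical between 1.42 and 1.72 rad and x of pink_tray in the frame of bay between -0.004 and 0.004 m and y of pink_tray in the frame of bay between -0.004 and 0.004 m and angle between the x axis of pink_tray and the x axis of bay, either way round below 0.035 rad and angle between pink_tray's own z axis and vertical below 0.03 rad and linear speed of pink_tray below 0.02 m/s); the robot touches nothing.
It fails at once if a tube is dropped (moves faster than 0.8 m/s, a fall of about 33 mm, with no finger touching it) ((linear speed of plastic_a above 0.8 m/s and contact force between the fingers and plastic_a below 0.05 N) or (linear speed of plastic_b above 0.8 m/s and contact force between the fingers and plastic_b below 0.05 N) or (linear speed of glass above 0.8 m/s and contact force between the fingers and glass below 0.05 N)).
It fails at once if the pink tray is rammed against the stops (over 100 N) (contact force between pink_tray and bay above 100 N).
It fails at once if the spatula, jar or beaker is moved by more than 30 mm (distance of any of spatula, jar, beaker from where it was at the start of the episode above 0.03 m).
It also fails if it takes over 72 s, if anything falls off the work surface, if the arm or the gripper's body presses on something with over 40 N, if the wrist force passes 120 N, or if a joint passes its speed limit or range.

## Working session

There is one attempt and no reset: what is moved stays moved. The work goes in short steps, Python scripts to look and compute and a tool call to move; the robot and the scene stay as the last step left them, time stands still between calls to the robot, and variables do not carry over. Pictures are saved under pics/ and viewed, at most 10 in all, crops included, and the job is handed in when it is done.

Besides the shell and the picture viewer there is one more tool, called after "Request:" as a command line: name --argument value ..., lists and objects as JSON in quotes. arm_command: Moves the arm, as the interface text tells. Its arguments: {"type":"object","properties":{"plan":{"type":"array","items":{"type":"object","properties":{"tx":{"type":"number","minimum":-1,"maximum":1},"ty":{"type":"number","minimum":-1,"maximum":1},"tz":{"type":"number","minimum":-1,"maximum":1},"rx":{"type":"number","minimum":-1,"maximum":1},"ry":{"type":"number","minimum":-1,"maximum":1},"rz":{"type":"number","minimum":-1,"maximum":1}}}},"fingers":{"type":"number"}},"required":["plan"]}

```bash
ls; mkdir -p pics; python3 - <<'E'
from rig import manip
import cv2
s=manip.sense();print(s)
for n in("scene","top"):
    cv2.imwrite(f"pics/{n}0.png",manip.grab_frame(n)[:,:,::-1]);print(n,manip.get_calibration(n))
E
```

```text
pics
{'time_s': 0.0, 'joints': array([ 1.16501541,  0.39916791,  0.04502778,  1.53789593, -0.01870152,
        1.20688949, -0.05067116]), 'dq': array([-0.00036015, -0.00011077,  0.00056946, -0.00023577,  0.00062494,
       -0.0004468 ,  0.00073376]), 'joint_efforts': array([ 2.66357538e-04, -4.75127077e+01,  1.36462692e+00, -2.54219556e+01,
        1.14419003e-02,  9.41636099e-03,  9.57219669e-06]), 'position': array([ 0.19612552, -0.61903496,  0.23027182]), 'tcp_rot': array([-9.46206531e-04,  9.88247133e-01,  1.52861581e-01, -2.11895060e-04]), 'contact_force': array([ 0.06757182, -0.36381955, -0.80181654]), 'ft_torque': array([-0.04151618,  0.00711344,  0.02272116]), 'grip_force': 0.0, 'finger_gap': 1.0003641228536906}
scene {'vertical_fov': 46.86191203622037, 'cx': 324.7029576879578, 'cy': 245.638081642547, 'k1': -0.12481343837787606, 'extrinsics': array([[-0.8596878 ,  0.51081277,  0.00268521,  0.44826578],
       [-0.41984896, -0.70957226,  0.56589227,  0.08963238],
       [ 0.29097035,  0.48536329,  0.82447482, -1.4143609 ],
       [ 0.        ,  0.        ,  0.        ,  1.        ]])}
top {'vertical_fov': 45.424074515455594, 'cx': 319.6691087345921, 'cy': 246.53893539866837, 'k1': -0.18933290295344, 'extrinsics': array([[ 0.01935492, -0.99975391,  0.01084006, -0.08118802],
       [ 0.98845528,  0.0207635 ,  0.15008345, -0.51319003],
       [-0.15027159,  0.00781006,  0.9886139 , -1.63677611],
       [ 0.        ,  0.        ,  0.        ,  1.        ]])}
```

View pics/top0.png

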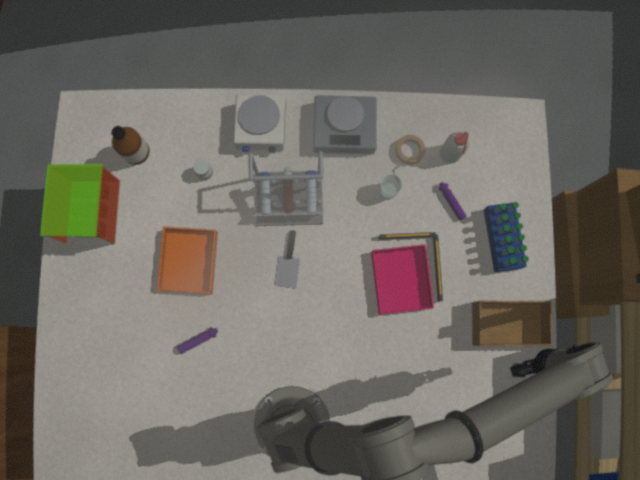

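View pics/scene0.png

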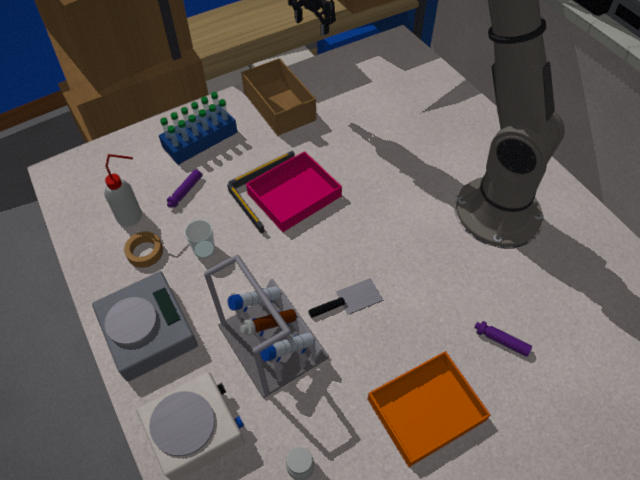

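The top view has +x up and +y left. The glass tube is in the middle slot at (288,195), with plastic tubes on either side. The orange tray is at (187,261), the pink tray at (402,280), and the bay stops run along (410,236) and (438,265). I'll zoom in to measure.

```bash
cat > h.py <<'E'
import numpy as np, cv2
from rig import manip
def cam(n):
    c=manip.get_calibration(n); f=240/np.tan(np.radians(c["vertical_fov"])/2)
    return c,f
def proj(n,P,c=None):
    c=c or manip.get_calibration(n); f=240/np.tan(np.radians(c["vertical_fov"])/2)
    P=np.atleast_2d(P); E=c["extrinsics"]; q=P@E[:3,:3].T+E[:3,3]
    s=np.c_[q[:,0]/-q[:,2],-q[:,1]/-q[:,2]]; s=s*(1+c["k1"]*(s**2).sum(1,keepdims=True))
    return s*f+[c["cx"],c["cy"]]
def ray(n,uv,c=None):
    c=c or manip.get_calibration(n); f=240/np.tan(np.radians(c["vertical_fov"])/2)
    d=(np.atleast_2d(uv)-[c["cx"],c["cy"]])/f; s=d.copy()
    for _ in range(20): s=d/(1+c["k1"]*(s**2).sum(1,keepdims=True))
    E=c["extrinsics"]; R=E[:3,:3]
    return -R.T@E[:3,3], np.c_[s[:,0],-s[:,1],-np.ones(len(s))]@R
def atz(n,uv,z,c=None):
    o,d=ray(n,uv,c); return o+d*((z-o[2])/d[:,2])[:,None]
E
python3 - <<'E'
import cv2
t=cv2.imread("pics/top0.png");s=cv2.imread("pics/scene0.png")
def up(im,x0,y0,w,h,k,step=20):
    o=cv2.resize(im[y0:y0+h,x0:x0+w],None,fx=k,fy=k,interpolation=cv2.INTER_CUBIC)
    o=cv2.convertScaleAbs(o,alpha=1.3)
    for x in range(-(-x0//step)*step,x0+w,step): cv2.putText(o,str(x),((x-x0)*k,10),0,.35,(0,0,255),1); cv2.line(o,((x-x0)*k,12),((x-x0)*k,18),(0,0,255),1)
    for y in range(-(-y0//step)*step,y0+h,step): cv2.putText(o,str(y),(0,(y-y0)*k+4),0,.35,(0,0,255),1); cv2.line(o,(24,(y-y0)*k),(30,(y-y0)*k),(0,0,255),1)
    return o
cv2.imwrite("pics/c1.png",cv2.hconcat([up(t,235,140,100,100,4),up(t,355,222,100,100,4)]))
cv2.imwrite("pics/c2.png",cv2.hconcat([up(s,195,245,133,150,3),up(s,220,140,133,150,3)]))
E
```

```text
(no output)
```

View pics/c1.png

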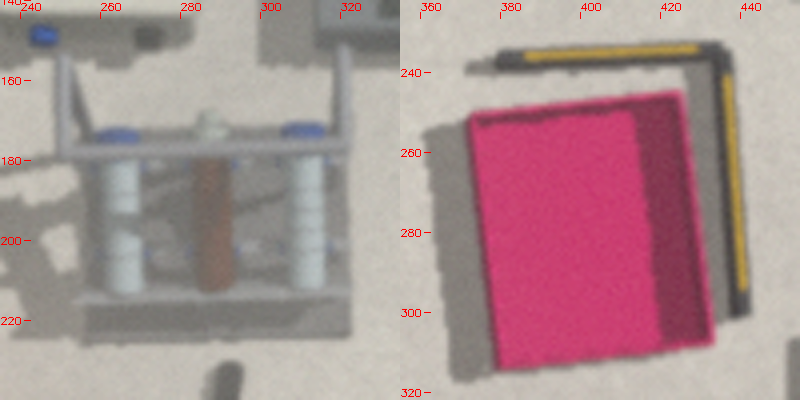

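View pics/c2.png

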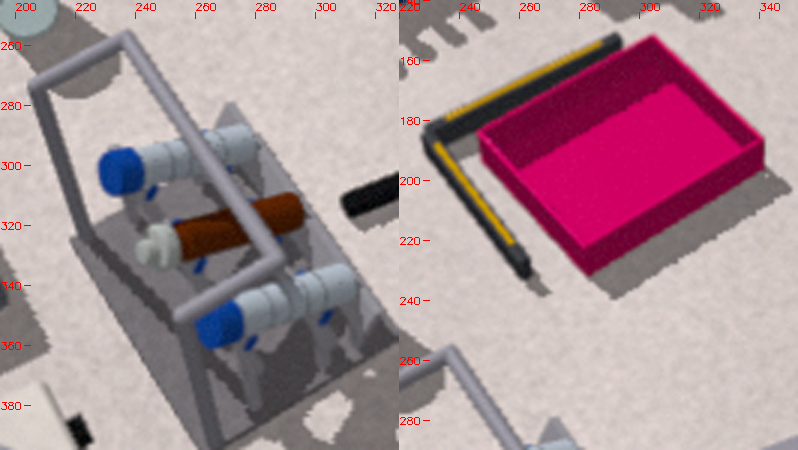

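Zoomed: the glass is in the middle slot with its foot at (288,212) and plastic feet at (266,213) and (312,212). The bar ends are at (250,177) and (322,176). The pink rim corners are (372,251), (425,245), (433,308) and (379,314). Next I fit the poses using both views.

```bash
cat > fit.py <<'E'
from h import *
from scipy.optimize import least_squares as LS
C={n:manip.get_calibration(n) for n in("top","scene")}
def W(p,L):
    c,s=np.cos(p[2]),np.sin(p[2]); L=np.atleast_2d(L)
    return np.c_[p[0]+c*L[:,0]-s*L[:,1],p[1]+s*L[:,0]+c*L[:,1],L[:,2]]
def fit(obs,p0):
    f=lambda p:np.concatenate([(proj(n,W(p,L),C[n])-uv).ravel() for n,L,uv in obs])
    r=LS(f,p0,loss="soft_l1"); return r.x,f(r.x).reshape(-1,2).round(1)
c=lambda *a:np.array(a,float)
rack=[("top",c([-.0578,.066,.08],[-.0578,0,.08],[-.0578,-.066,.08],[.01,.094,.22],[.01,-.094,.22],[-.0825,.1,0],[-.0825,-.1,0]),
  c([266,212.7],[288.5,212.3],[312,212.2],[250.7,177.3],[322,175.7],[255,226],[322.5,224])),
 ("scene",c([.01,-.094,.22],[.01,.094,.22],[.075,-.094,.22],[.075,.094,.22],[.053,-.066,.123],[.053,.066,.123]),
  c([237.3,256.8],[290,330],[208.3,272.5],[255,351],[232.3,301.7],[264.3,353.3]))]
T=c([.095,.08,.04],[.095,-.08,.04],[-.095,-.08,.04],[-.095,.08,.04])
pink=[("top",T,c([372.5,251],[425.5,245],[433.5,308],[379,314.5])),("scene",T,c([283,222.7],[247.3,183.7],[305.3,152.3],[341.3,185.7]))]
orange=[("top",T,c([165,228],[217,229],[212,294],[159,290])),("scene",T,c([410,461],[369,402],[446,355],[488,411]))]
for n,o,p in(("rack",rack,[.65,0,0]),("pink",pink,[.45,-.3,0]),("orange",orange,[.45,.25,0])):
    x,r=fit(o,p); print(n,x.round(4)); print(r.T)
for n,ff,rr in(("top",c([386.2,236],[429.5,233.7]),c([436.7,240.7],[440.7,294.5])),("scene",c([232.7,188.7],[257.7,221]),c([236.3,179.3],[287,154]))):
    F=atz(n,ff,.028,C[n]);R=atz(n,rr,.028,C[n]); print(n,"far",F.round(4).tolist(),"right",R.round(4).tolist())
    d=F[0]-F[1] if F[0][1]>F[1][1] else F[1]-F[0]; e=R[0]-R[1] if R[0][0]>R[1][0] else R[1]-R[0]
    print(" yaws",np.arctan2(-d[0],d[1]),np.arctan2(e[1],e[0]))
print("cam top",ray("top",[320,240])[0])
for n,uv in(("beaker",[391,186]),("jar",[203,170]),("spat",[288,258])): print(n,atz("top",uv,.06 if n!="spat" else .01).round(3))
E
python3 fit.py
```

```text
rack [0.6635 0.0246 0.0449]
[[-0.7 -0.3 -0.9 -0.4 -1.2  1.3  0.2  0.2 -2.3 -0.8  0.9 -0.8 -0.5]
 [ 0.3  0.2 -0.3  0.2  0.1  0.9  1.3 -0.   0.8 -0.1 -1.8  0.5 -0.6]]
pink [ 0.4241 -0.3136  0.1292]
[[-1.2 -0.7 -0.1  0.2 -0.3 -0.9  0.4  2.2]
 [-1.1 -1.   0.2  0.1 -0.4 -0.7 -2.5 -0.1]]
orange [ 0.4686  0.3179 -0.0351]
[[ -1.5  -0.6  -0.8  -1.4   0.8  -1.5  -1.5   2.2]
 [ -1.9  -0.1  -0.7  -0.2  -1.3 -12.5  -7.6   0.5]]
top far [[0.5521, -0.2674, 0.028], [0.562, -0.3974, 0.028]] right [[0.5413, -0.419, 0.028], [0.3812, -0.4296, 0.028]]
 yaws 0.07563835587422525 0.06612309499324041
scene far [[0.5641, -0.3915, 0.028], [0.5554, -0.2654, 0.028]] right [[0.5423, -0.4158, 0.028], [0.3856, -0.4276, 0.028]]
 yaws 0.06862729094066078 0.07547732263761198
cam top [ 0.26287583 -0.05772909  1.69604103]
beaker [[ 0.697 -0.278  0.06 ]]
jar [[0.734 0.281 0.06 ]]
spat [[0.483 0.022 0.01 ]]
```

Both views agree to about 3 mm:

| Item | x (m) | y (m) | yaw (rad) |
|---|---|---|---|
| Rack | 0.6635 | 0.0246 | 0.045 |
| Bay | 0.458 | -0.337 | 0.071 |
| Pink tray | 0.424 | -0.314 | 0.129 |

The tray is about 32 mm and 26 mm short of its stops. I'll slide it home empty first, pushing from inside with shut fingers.

Request:
arm_command --fingers -1 --plan '[{"tx": 0.8,"ty": 0.95,"rz": -0.19},{"tx": 0.8,"ty": 0.95,"rz": -0.19},{"tx": 0.8,"ty": 0.95,"rz": -0.19},{"tx": 0.8,"ty": 0.95,"rz": -0.19},{"tx": 0.8,"ty": 0.95,"rz": -0.19},{"tx": 0.8,"ty": 0.95,"rz": -0.19},{"tx": 0.8,"ty": 0.95,"rz": -0.19},{"tx": 0.8,"ty": 0.95,"rz": -0.19}]'

```text
validation failed for argument at $.pl...
```

Request:
arm_command --plan '[{"tx": 0.8,"ty": 0.95,"rz": -0.19},{"tx": 0.8,"ty": 0.95,"rz": -0.19},{"tx": 0.8,"ty": 0.95,"rz": -0.19},{"tx": 0.8,"ty": 0.95,"rz": -0.19},{"tx": 0.8,"ty": 0.95,"rz": -0.19},{"tx": 0.8,"ty": 0.95,"rz": -0.19},{"tx": 0.8,"ty": 0.95,"rz": -0.19},{"tx": 0.8,"ty": 0.95,"rz": -0.19},{},{}]'

```text
validation failed for argument at $.pl...
```

Request:
arm_command --plan '[{"tz": -1},{"tz": -1},{"tz": -1},{"tz": -1},{"tz": -1},{"tz": -1},{"tz": -1},{"tz": -1},{}]'

```text
validation failed for argument at $.pl...
```

Request:
arm_command --fingers -1 --plan '[{"tx": 0.8,"ty": 0.95,"tz": 0,"rx": 0,"ry": 0,"rz": -0.19},{"tx": 0.8,"ty": 0.95,"tz": 0,"rx": 0,"ry": 0,"rz": -0.19}]'

```text
time_s: 0.27
position: [0.2267, -0.5819, 0.2305]
tcp_rot: [-0.0, 0.991, 0.135, -0.001]
contact_force: [1.3, -0.2, 0.2]
finger_gap: 0.747
grip_force: 0.0
```

Request:
arm_command --plan '[{"tx": 0.8,"ty": 0.95,"tz": 0,"rx": 0,"ry": 0,"rz": -0.2},{"tx": 0.8,"ty": 0.95,"tz": 0,"rx": 0,"ry": 0,"rz": -0.2},{"tx": 0.8,"ty": 0.95,"tz": 0,"rx": 0,"ry": 0,"rz": -0.2},{"tx": 0.8,"ty": 0.95,"tz": 0,"rx": 0,"ry": 0,"rz": -0.2},{"tx": 0.8,"ty": 0.95,"tz": 0,"rx": 0,"ry": 0,"rz": -0.2},{"tx": 0.8,"ty": 0.95,"tz": 0,"rx": 0,"ry": 0,"rz": -0.2},{"tx": 0.8,"ty": 0.95,"tz": 0,"rx": 0,"ry": 0,"rz": -0.2},{"tx": 0.8,"ty": 0.95,"tz": -0.2,"rx": 0,"ry": 0,"rz": -0.2},{"tx": 0.8,"ty": 0.95,"tz": -0.3,"rx": 0,"ry": 0,"rz": -0.2},{"tx": 0.8,"ty": 0.95,"tz": -0.5,"rx": 0,"ry": 0,"rz": -0.2}]'

```text
time_s: 1.1
position: [0.3893, -0.3909, 0.2117]
tcp_rot: [0.001, 0.998, 0.058, 0.0]
contact_force: [0.4, -0.8, -0.3]
finger_gap: -0.002
grip_force: 0.0
```

Request:
arm_command --plan '[{"tx": 0.8,"ty": 0.95,"tz": -1,"rx": 0,"ry": 0,"rz": -0.2},{"tx": 0.8,"ty": 0.95,"tz": -1,"rx": 0,"ry": 0,"rz": -0.2},{"tx": 0.8,"ty": 0.95,"tz": -1,"rx": 0,"ry": 0,"rz": -0.2},{"tx": 0.8,"ty": 0.95,"tz": -1,"rx": 0,"ry": 0,"rz": -0.1},{"tx": 0,"ty": 0,"tz": -1,"rx": 0,"ry": 0,"rz": 0},{"tx": 0,"ty": 0,"tz": -1,"rx": 0,"ry": 0,"rz": 0},{"tx": 0,"ty": 0,"tz": -1,"rx": 0,"ry": 0,"rz": 0},{"tx": 0,"ty": 0,"tz": -0.5,"rx": 0,"ry": 0,"rz": 0},{"tx": 0,"ty": 0,"tz": 0,"rx": 0,"ry": 0,"rz": 0}]'

```text
time_s: 1.85
position: [0.4504, -0.3144, 0.0588]
tcp_rot: [-0.002, 1.0, 0.03, -0.002]
contact_force: [-0.0, 0.4, 0.2]
finger_gap: 0.001
grip_force: 0.0
```

Request:
arm_command --plan '[{"tx": 0,"ty": 0,"tz": -1,"rx": 0,"ry": 0,"rz": 0},{"tx": 0.4,"ty": 0.03,"tz": -1,"rx": 0,"ry": 0,"rz": 0},{"tx": 0.6,"ty": 0.04,"tz": 0,"rx": 0,"ry": 0,"rz": 0},{"tx": 0.6,"ty": 0.04,"tz": 0,"rx": 0,"ry": 0,"rz": 0},{"tx": 0.4,"ty": 0.03,"tz": 0,"rx": 0,"ry": 0,"rz": 0},{"tx": 0.2,"ty": 0.015,"tz": 0,"rx": 0,"ry": 0,"rz": 0},{"tx": 0.2,"ty": 0.015,"tz": 0,"rx": 0,"ry": 0,"rz": 0},{"tx": 0.2,"ty": 0.015,"tz": 0,"rx": 0,"ry": 0,"rz": 0},{"tx": 0.2,"ty": 0.015,"tz": 0,"rx": 0,"ry": 0,"rz": 0}]'

```text
time_s: 2.6
position: [0.5077, -0.312, 0.0219]
tcp_rot: [0.0, 1.0, 0.03, -0.001]
contact_force: [-5.9, -0.3, 4.5]
finger_gap: 0.003
grip_force: 2.4
```

Request:
arm_command --plan '[{"tx": 0.2,"ty": 0.015,"tz": 0,"rx": 0,"ry": 0,"rz": 0},{"tx": 0.2,"ty": 0.015,"tz": 0,"rx": 0,"ry": 0,"rz": 0},{"tx": 0.2,"ty": 0.015,"tz": 0,"rx": 0,"ry": 0,"rz": 0},{"tx": 0.1,"ty": 0.01,"tz": 0,"rx": 0,"ry": 0,"rz": 0}]'

```text
time_s: 2.93
position: [0.5205, -0.3113, 0.0214]
tcp_rot: [0.0, 1.0, 0.03, -0.002]
contact_force: [-3.5, -0.5, 3.6]
finger_gap: 0.001
grip_force: 2.4
```

Request:
arm_command --plan '[{"tx": 0.1,"ty": 0.01,"tz": 0,"rx": 0,"ry": 0,"rz": 0},{"tx": 0.1,"ty": 0.01,"tz": 0,"rx": 0,"ry": 0,"rz": 0},{"tx": 0.1,"ty": 0.01,"tz": 0,"rx": 0,"ry": 0,"rz": 0},{"tx": 0.1,"ty": 0.01,"tz": 0,"rx": 0,"ry": 0,"rz": 0}]'

```text
time_s: 3.27
position: [0.5285, -0.3104, 0.0214]
tcp_rot: [0.0, 1.0, 0.03, -0.002]
contact_force: [-5.3, -0.7, 5.4]
finger_gap: -0.002
grip_force: 2.7
```

Request:
arm_command --plan '[{"tx": 0.1,"ty": 0.01,"tz": 0,"rx": 0,"ry": 0,"rz": 0},{"tx": 0.1,"ty": 0.01,"tz": 0,"rx": 0,"ry": 0,"rz": 0}]'

```text
time_s: 3.43
position: [0.5325, -0.31, 0.0213]
tcp_rot: [0.0, 1.0, 0.03, -0.002]
contact_force: [-5.6, -0.5, 4.9]
finger_gap: 0.002
grip_force: 3.7
```

Request:
arm_command --plan '[{"tx": 0.1,"ty": 0.01,"tz": 0,"rx": 0,"ry": 0,"rz": 0},{"tx": 0.1,"ty": 0.01,"tz": 0,"rx": 0,"ry": 0,"rz": 0}]'

```text
time_s: 3.6
position: [0.5353, -0.3096, 0.0212]
tcp_rot: [-0.0, 1.0, 0.03, -0.003]
contact_force: [-8.1, 0.5, 6.4]
finger_gap: -0.002
grip_force: 4.1
```

Request:
arm_command --plan '[{"tx": 0.1,"ty": 0.01,"tz": 0,"rx": 0,"ry": 0,"rz": 0},{"tx": 0.05,"ty": 0,"tz": 0,"rx": 0,"ry": 0,"rz": 0}]'

```text
time_s: 3.77
position: [0.5368, -0.3094, 0.021]
tcp_rot: [-0.001, 1.0, 0.029, -0.005]
contact_force: [-12.2, 0.4, 8.5]
finger_gap: 0.004
grip_force: 5.8
```

Request:
arm_command --plan '[{"tx": 0.05,"ty": 0,"tz": 0,"rx": 0,"ry": 0,"rz": 0},{"tx": 0.05,"ty": 0,"tz": 0,"rx": 0,"ry": 0,"rz": 0},{"tx": 0.05,"ty": 0,"tz": 0,"rx": 0,"ry": 0,"rz": 0},{"tx": 0,"ty": 0,"tz": 0,"rx": 0,"ry": 0,"rz": 0}]'

```text
time_s: 4.1
position: [0.5367, -0.3095, 0.0208]
tcp_rot: [-0.001, 1.0, 0.029, -0.007]
contact_force: [-15.7, 1.1, 13.4]
finger_gap: -0.002
grip_force: 7.9
```

```bash
python3 - <<'E'
from h import *
t=manip.grab_frame("top")[:,:,::-1]; print(manip.sense()["contact_force"])
o=cv2.resize(t[222:342,355:475],None,fx=5,fy=5,interpolation=cv2.INTER_CUBIC)
cv2.imwrite("pics/p1.png",cv2.convertScaleAbs(o,alpha=1.3))
E
```

```text
[-16.35446461   0.93767147  12.78814154]
```

View pics/p1.png

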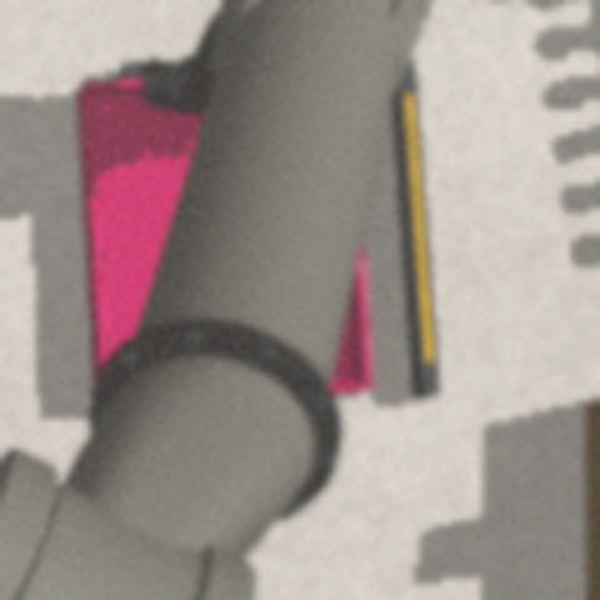

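The tray is now against the far stop and parallel to the right rail, with a gap of about 25 mm from (370,320) to (410,320) in the crop. Next I push the right wall from inside.

Request:
arm_command --plan '[{"tx": -0.6,"ty": -0.05,"tz": 0,"rx": 0,"ry": 0,"rz": 0},{"tx": -0.8,"ty": -0.06,"tz": 0,"rx": 0,"ry": 0,"rz": 0},{"tx": -0.8,"ty": -0.06,"tz": 0,"rx": 0,"ry": 0,"rz": 0},{"tx": -0.8,"ty": -0.06,"tz": 0,"rx": 0,"ry": 0,"rz": 0},{"tx": 0,"ty": -0.6,"tz": 0,"rx": 0,"ry": 0,"rz": 0},{"tx": 0.05,"ty": -0.7,"tz": 0,"rx": 0,"ry": 0,"rz": 0},{"tx": 0.05,"ty": -0.6,"tz": 0,"rx": 0,"ry": 0,"rz": 0},{"tx": 0.05,"ty": -0.4,"tz": 0,"rx": 0,"ry": 0,"rz": 0},{"tx": 0,"ty": -0.2,"tz": 0,"rx": 0,"ry": 0,"rz": 0},{"tx": 0,"ty": -0.2,"tz": 0,"rx": 0,"ry": 0,"rz": 0}]'

```text
time_s: 4.98
position: [0.4883, -0.3667, 0.0214]
tcp_rot: [-0.001, 1.0, 0.03, 0.0]
contact_force: [-1.1, 7.2, 6.3]
finger_gap: -0.002
grip_force: 3.7
```

Request:
arm_command --plan '[{"tx": 0.015,"ty": -0.2,"tz": 0,"rx": 0,"ry": 0,"rz": 0},{"tx": 0.015,"ty": -0.2,"tz": 0,"rx": 0,"ry": 0,"rz": 0},{"tx": 0.015,"ty": -0.2,"tz": 0,"rx": 0,"ry": 0,"rz": 0}]'

```text
time_s: 5.23
position: [0.4889, -0.3755, 0.0213]
tcp_rot: [-0.003, 1.0, 0.031, -0.001]
contact_force: [-2.2, 6.4, 5.5]
finger_gap: -0.003
grip_force: 3.4
```

Request:
arm_command --plan '[{"tx": 0.01,"ty": -0.1,"tz": 0,"rx": 0,"ry": 0,"rz": 0},{"tx": 0.01,"ty": -0.1,"tz": 0,"rx": 0,"ry": 0,"rz": 0},{"tx": 0.01,"ty": -0.1,"tz": 0,"rx": 0,"ry": 0,"rz": 0}]'

```text
time_s: 5.48
position: [0.4892, -0.3812, 0.0213]
tcp_rot: [-0.003, 1.0, 0.031, -0.001]
contact_force: [-1.8, 8.2, 6.7]
finger_gap: -0.004
grip_force: 4.0
```

Request:
arm_command --plan '[{"tx": 0.01,"ty": -0.1,"tz": 0,"rx": 0,"ry": 0,"rz": 0},{"tx": 0.01,"ty": -0.1,"tz": 0,"rx": 0,"ry": 0,"rz": 0},{"tx": 0.01,"ty": -0.1,"tz": 0,"rx": 0,"ry": 0,"rz": 0},{"tx": 0.01,"ty": -0.1,"tz": 0,"rx": 0,"ry": 0,"rz": 0}]'

```text
time_s: 5.82
position: [0.4898, -0.3883, 0.0212]
tcp_rot: [-0.004, 0.999, 0.032, -0.001]
contact_force: [-1.9, 7.2, 6.2]
finger_gap: -0.004
grip_force: 3.9
```

Request:
arm_command --plan '[{"tx": 0.01,"ty": -0.1,"tz": 0,"rx": 0,"ry": 0,"rz": 0},{"tx": 0.01,"ty": -0.1,"tz": 0,"rx": 0,"ry": 0,"rz": 0}]'

```text
time_s: 5.98
position: [0.49, -0.3922, 0.0212]
tcp_rot: [-0.004, 0.999, 0.032, -0.002]
contact_force: [-3.6, 7.7, 6.2]
finger_gap: -0.001
grip_force: 4.0
```

Request:
arm_command --plan '[{"tx": 0.005,"ty": -0.1,"tz": 0,"rx": 0,"ry": 0,"rz": 0},{"tx": 0,"ty": -0.05,"tz": 0,"rx": 0,"ry": 0,"rz": 0}]'

```text
time_s: 6.15
position: [0.4903, -0.3959, 0.0212]
tcp_rot: [-0.003, 0.999, 0.031, -0.001]
contact_force: [-2.0, 7.3, 6.2]
finger_gap: -0.002
grip_force: 3.8
```

Request:
arm_command --plan '[{"tx": 0.005,"ty": -0.1,"tz": 0,"rx": 0,"ry": 0,"rz": 0},{"tx": 0,"ty": -0.1,"tz": 0,"rx": 0,"ry": 0,"rz": 0}]'

```text
time_s: 6.32
position: [0.4904, -0.3974, 0.0212]
tcp_rot: [-0.005, 0.999, 0.032, -0.002]
contact_force: [-4.2, 13.7, 12.7]
finger_gap: -0.006
grip_force: 7.8
```

Request:
arm_command --plan '[{"tx": 0.005,"ty": -0.1,"tz": 0,"rx": 0,"ry": 0,"rz": 0},{"tx": 0,"ty": -0.05,"tz": 0,"rx": 0,"ry": 0,"rz": 0}]'

```text
time_s: 6.48
position: [0.4903, -0.3974, 0.0212]
tcp_rot: [-0.008, 0.999, 0.032, -0.003]
contact_force: [-5.2, 18.5, 15.3]
finger_gap: -0.001
grip_force: 9.7
```

Request:
arm_command --plan '[{"tx": 0.005,"ty": -0.05,"tz": 0,"rx": 0,"ry": 0,"rz": 0},{"tx": 0,"ty": -0.05,"tz": 0,"rx": 0,"ry": 0,"rz": 0}]'

```text
time_s: 6.65
position: [0.4903, -0.3974, 0.0212]
tcp_rot: [-0.009, 0.999, 0.033, -0.003]
contact_force: [-6.3, 21.6, 18.9]
finger_gap: 0.002
grip_force: 11.5
```

The tray is seated. Now I go to the pre-grasp above the -y slot, tilted 28°.

Request:
arm_command --plan '[{"tx": 0,"ty": 0.4,"tz": 0,"rx": 0,"ry": 0,"rz": 0},{"tx": 0,"ty": 0.4,"tz": 0.5,"rx": 0,"ry": 0,"rz": 0},{"tx": 0,"ty": 0,"tz": 1,"rx": 0,"ry": 0,"rz": 0},{"tx": 0,"ty": 0,"tz": 1,"rx": 0,"ry": 0,"rz": 0},{"tx": 0,"ty": 0,"tz": 1,"rx": 0,"ry": 0,"rz": 0},{"tx": 0,"ty": 0,"tz": 1,"rx": 0,"ry": 0,"rz": 0},{"tx": 0.4,"ty": 1,"tz": 1,"rx": 0,"ry": -0.4,"rz": 0},{"tx": 0.4,"ty": 1,"tz": 1,"rx": 0,"ry": -0.4,"rz": 0},{"tx": 0.4,"ty": 1,"tz": 1,"rx": 0,"ry": -0.4,"rz": 0},{"tx": 0.4,"ty": 1,"tz": 1,"rx": 0,"ry": -0.4,"rz": 0}]'

```text
time_s: 7.48
position: [0.523, -0.3129, 0.1931]
tcp_rot: [0.003, 0.997, 0.03, 0.065]
contact_force: [-0.4, -0.3, 0.1]
finger_gap: -0.002
grip_force: 0.0
```

Request:
arm_command --fingers 0.2 --plan '[{"tx": 0.25,"ty": 1,"tz": 0.2,"rx": 0,"ry": -0.45,"rz": 0},{"tx": 0.25,"ty": 1,"tz": 0.2,"rx": 0,"ry": -0.45,"rz": 0},{"tx": 0.25,"ty": 1,"tz": 0.2,"rx": 0,"ry": -0.45,"rz": 0},{"tx": 0.25,"ty": 1,"tz": 0.2,"rx": 0,"ry": -0.45,"rz": 0},{"tx": 0.25,"ty": 1,"tz": 0.2,"rx": 0,"ry": -0.45,"rz": 0},{"tx": 0.25,"ty": 1,"tz": 0.2,"rx": 0,"ry": -0.45,"rz": 0},{"tx": 0.25,"ty": 1,"tz": 0.2,"rx": 0,"ry": -0.45,"rz": 0},{"tx": 0.25,"ty": 1,"tz": 0.2,"rx": 0,"ry": -0.45,"rz": 0},{"tx": 0.25,"ty": 1,"tz": 0,"rx": 0,"ry": -0.45,"rz": 0},{"tx": 0.25,"ty": 1,"tz": 0,"rx": 0,"ry": -0.45,"rz": 0}]'

```text
time_s: 8.32
position: [0.5731, -0.1127, 0.2248]
tcp_rot: [0.008, 0.969, 0.029, 0.243]
contact_force: [0.1, -1.1, 0.2]
finger_gap: 0.601
grip_force: 0.0
```

Request:
arm_command --plan '[{"tx": 0.3,"ty": 0.8,"tz": 0,"rx": 0.07,"ry": 0,"rz": -0.05},{"tx": 0.3,"ty": 0.8,"tz": 0,"rx": 0.07,"ry": 0,"rz": -0.05},{"tx": 0.3,"ty": 0.8,"tz": 0,"rx": 0.07,"ry": 0,"rz": -0.05},{"tx": 0.3,"ty": 0.8,"tz": 0,"rx": 0.07,"ry": 0,"rz": -0.05},{"tx": 0,"ty": 0,"tz": 0,"rx": 0,"ry": 0,"rz": 0},{"tx": 0,"ty": 0,"tz": 0,"rx": 0,"ry": 0,"rz": 0}]'

```text
time_s: 8.82
position: [0.5968, -0.0486, 0.224]
tcp_rot: [-0.001, 0.97, 0.02, 0.242]
contact_force: [-0.7, 0.5, -0.5]
finger_gap: 0.601
grip_force: 0.0
```

```bash
cat >> h.py <<'E'
from scipy.spatial.transform import Rotation as Rn
def info():
    s=manip.sense(); R=Rn.from_quat(np.r_[s["tcp_rot"][1:],s["tcp_rot"][0]]).as_matrix()
    print("t %.2f"%s["time_s"],s["position"].round(4),"x",R[:,0].round(3),"z",R[:,2].round(3),"gap %.3f grip %.1f"%(s["finger_gap"],s["grip_force"]),s["contact_force"].round(1),"q",s["joints"].round(2)); return s,R
def to(target,yaw,tilt):
    s,R=info(); t=-tilt
    G=Rn.from_euler("z",yaw)*Rn.from_euler("y",t)*Rn.from_euler("x",np.pi)
    rv=(G*Rn.from_matrix(R).inv()).as_rotvec()
    print("need t",((np.array(target)-s["position"])/.02).round(2),"r",(rv/.08).round(2))
E
python3 - <<'E'
from h import *
to([.596,-.048,.224],.045,.4887)
c=manip.get_calibration("wrist")
w=manip.grab_frame("wrist")[:,:,::-1].copy()
a=np.array
R=a([[np.cos(.045),-np.sin(.045)],[np.sin(.045),np.cos(.045)]])
for y in(-.066,0,.066):
    for s in(-.058,.04):
        for e in (-.014,.014):
            xy=a([.6635,.0235])+R@a([s*np.cos(.4887),y+e]); p=proj("wrist",[xy[0],xy[1],.095+s*np.sin(.4887)],c)[0]
            cv2.circle(w,tuple(int(round(v)) for v in p),4,(0,255,0),1)
cv2.imwrite("pics/w1.png",w)
E
```

```text
t 8.82 [ 0.5968 -0.0486  0.224 ] x [0.882 0.038 0.47 ] z [ 0.47   0.013 -0.883] gap 0.601 grip 0.0 [-0.7  0.5 -0.5] q [ 0.36  0.08 -0.35  2.06  0.02  0.52 -1.53]
need t [-0.04  0.03 -0.  ] r [0.08 0.01 0.07]
```

View pics/w1.png

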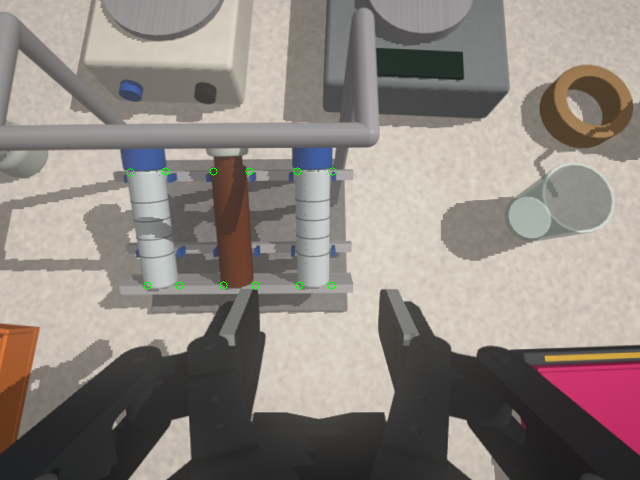

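The wrist view confirms the rack fit: the projected tube edges land within 3 px, and the right tube sits at (312,215). Descending on the -y plastic tube.

Request:
arm_command --plan '[{"tx": 0.4,"ty": 0.04,"tz": -0.76,"rx": 0.01,"ry": 0,"rz": 0.01},{"tx": 0.4,"ty": 0.04,"tz": -0.76,"rx": 0.01,"ry": 0,"rz": 0.01},{"tx": 0.4,"ty": 0.04,"tz": -0.76,"rx": 0.01,"ry": 0,"rz": 0.01},{"tx": 0.4,"ty": 0.04,"tz": -0.76,"rx": 0.01,"ry": 0,"rz": 0.01},{"tx": 0.4,"ty": 0.04,"tz": -0.76,"rx": 0.01,"ry": 0,"rz": 0.01},{"tx": 0.4,"ty": 0.04,"tz": -0.76,"rx": 0.01,"ry": 0,"rz": 0.01},{"tx": 0.4,"ty": 0.04,"tz": -0.76,"rx": 0,"ry": 0,"rz": 0},{"tx": 0.4,"ty": 0.04,"tz": -0.76,"rx": 0,"ry": 0,"rz": 0},{"tx": 0.4,"ty": 0.04,"tz": -0.76,"rx": 0,"ry": 0,"rz": 0},{"tx": 0.1,"ty": 0,"tz": -0.2,"rx": 0,"ry": 0,"rz": 0}]'

```text
time_s: 9.7
position: [0.6696, -0.0439, 0.08]
tcp_rot: [-0.004, 0.971, 0.02, 0.24]
contact_force: [-0.1, -0.0, 0.5]
finger_gap: 0.599
grip_force: 0.0
```

Request:
arm_command --fingers -1 --plan '[{"tx": 0,"ty": 0,"tz": 0,"rx": 0,"ry": 0,"rz": 0},{"tx": 0,"ty": 0,"tz": 0,"rx": 0,"ry": 0,"rz": 0},{"tx": 0,"ty": 0,"tz": 0,"rx": 0,"ry": 0,"rz": 0},{"tx": 0,"ty": 0,"tz": 0,"rx": 0,"ry": 0,"rz": 0},{"tx": 0,"ty": 0,"tz": 0,"rx": 0,"ry": 0,"rz": 0}]'

```text
time_s: 10.12
position: [0.6706, -0.0425, 0.0836]
tcp_rot: [-0.004, 0.97, 0.02, 0.242]
contact_force: [0.3, 0.3, -0.8]
finger_gap: 0.308
grip_force: 58.9
```

Request:
arm_command --plan '[{"tx": -0.12,"ty": 0,"tz": 0.22,"rx": 0,"ry": 0,"rz": 0},{"tx": -0.24,"ty": 0,"tz": 0.44,"rx": 0,"ry": 0,"rz": 0},{"tx": -0.24,"ty": 0,"tz": 0.44,"rx": 0,"ry": 0,"rz": 0},{"tx": -0.24,"ty": 0,"tz": 0.44,"rx": 0,"ry": 0,"rz": 0},{"tx": -0.5,"ty": 0,"tz": 0.5,"rx": 0,"ry": 0,"rz": 0},{"tx": -0.9,"ty": 0,"tz": 0.6,"rx": 0,"ry": 0,"rz": 0},{"tx": -0.9,"ty": 0,"tz": 0.6,"rx": 0,"ry": 0,"rz": 0},{"tx": -0.9,"ty": 0,"tz": 0.6,"rx": 0,"ry": 0,"rz": 0},{"tx": -0.9,"ty": -0.2,"tz": 0.3,"rx": 0,"ry": 0,"rz": 0},{"tx": -0.9,"ty": -0.5,"tz": 0,"rx": 0,"ry": 0,"rz": 0}]'

```text
time_s: 10.95
position: [0.5537, -0.0548, 0.1682]
tcp_rot: [-0.004, 0.97, 0.022, 0.244]
contact_force: [-0.2, -0.1, -0.7]
finger_gap: 0.307
grip_force: 59.2
```

Request:
arm_command --plan '[{"tx": -0.5,"ty": -0.8,"tz": 0,"rx": 0,"ry": 0.4,"rz": 0.02},{"tx": -0.4,"ty": -1,"tz": 0,"rx": 0,"ry": 0.4,"rz": 0.02},{"tx": -0.2,"ty": -1,"tz": 0,"rx": 0,"ry": 0.4,"rz": 0.02},{"tx": -0.2,"ty": -1,"tz": 0,"rx": 0,"ry": 0.4,"rz": 0.02},{"tx": -0.2,"ty": -1,"tz": 0,"rx": 0,"ry": 0.4,"rz": 0.02},{"tx": -0.2,"ty": -1,"tz": 0,"rx": 0,"ry": 0.4,"rz": 0.02},{"tx": -0.2,"ty": -1,"tz": 0,"rx": 0,"ry": 0.4,"rz": 0.02},{"tx": -0.2,"ty": -1,"tz": 0,"rx": 0,"ry": 0.4,"rz": 0.02},{"tx": -0.2,"ty": -1,"tz": 0,"rx": 0,"ry": 0.4,"rz": 0.02},{"tx": -0.2,"ty": -1,"tz": 0,"rx": 0,"ry": 0.4,"rz": 0.02}]'

```text
time_s: 11.78
position: [0.503, -0.253, 0.1665]
tcp_rot: [-0.009, 0.996, 0.027, 0.084]
contact_force: [0.7, 0.7, -0.5]
finger_gap: 0.306
grip_force: 59.2
```

Request:
arm_command --plan '[{"tx": -0.1,"ty": -1,"tz": 0,"rx": 0,"ry": 0.5,"rz": 0.02},{"tx": 0,"ty": -1,"tz": -0.3,"rx": 0,"ry": 0.5,"rz": 0.02},{"tx": 0,"ty": -1,"tz": -0.5,"rx": 0,"ry": 0.5,"rz": 0.02},{"tx": 0,"ty": -1,"tz": -0.8,"rx": 0,"ry": 0.5,"rz": 0.02},{"tx": 0,"ty": -0.6,"tz": -1,"rx": 0,"ry": 0.1,"rz": 0.02},{"tx": 0,"ty": 0,"tz": 0,"rx": 0,"ry": 0,"rz": 0}]'

```text
time_s: 12.28
position: [0.4991, -0.3461, 0.1105]
tcp_rot: [-0.013, 0.999, 0.029, -0.002]
contact_force: [-1.5, 0.3, 0.0]
finger_gap: 0.305
grip_force: 59.2
```

```bash
python3 - <<'E'
from h import *
to([.46,-.367,.05],.07,0)
E
```

```text
t 12.28 [ 0.4991 -0.3461  0.1105] x [ 0.998  0.058 -0.003] z [-0.005  0.026 -1.   ] gap 0.305 grip 59.2 [-1.5  0.3  0. ] q [ 0.7   0.45 -0.2   1.75  0.08  0.97 -1.04]
need t [-1.96 -1.05 -3.02] r [-0.32 -0.06  0.15]
```

Request:
arm_command --plan '[{"tx": -0.5,"ty": -0.25,"tz": 0,"rx": -0.08,"ry": -0.01,"rz": 0.04},{"tx": -0.5,"ty": -0.25,"tz": -0.5,"rx": -0.08,"ry": -0.01,"rz": 0.04},{"tx": -0.5,"ty": -0.25,"tz": -0.8,"rx": -0.08,"ry": -0.02,"rz": 0.04},{"tx": -0.46,"ty": -0.3,"tz": -0.8,"rx": -0.08,"ry": -0.02,"rz": 0.03},{"tx": 0,"ty": 0,"tz": -0.8,"rx": 0,"ry": 0,"rz": 0},{"tx": 0,"ty": 0,"tz": -0.8,"rx": 0,"ry": 0,"rz": 0},{"tx": 0,"ty": 0,"tz": -0.6,"rx": 0,"ry": 0,"rz": 0},{"tx": 0,"ty": 0,"tz": -0.3,"rx": 0,"ry": 0,"rz": 0},{"tx": 0,"ty": 0,"tz": -0.2,"rx": 0,"ry": 0,"rz": 0},{"tx": 0,"ty": 0,"tz": 0,"rx": 0,"ry": 0,"rz": 0}]'

```text
time_s: 13.12
position: [0.4625, -0.3648, 0.0176]
tcp_rot: [0.001, 0.999, 0.037, 0.002]
contact_force: [0.6, 0.0, 0.2]
finger_gap: 0.303
grip_force: 59.2
```

Request:
arm_command --plan '[{"tx": 0,"ty": 0,"tz": -0.1,"rx": 0,"ry": 0,"rz": 0},{"tx": 0,"ty": 0,"tz": 0,"rx": 0,"ry": 0,"rz": 0}]'

```text
time_s: 13.28
position: [0.463, -0.3654, 0.016]
tcp_rot: [0.001, 0.999, 0.037, 0.003]
contact_force: [-0.4, -0.1, -0.3]
finger_gap: 0.307
grip_force: 59.2
```

Request:
arm_command --plan '[{"tx": 0,"ty": 0,"tz": -0.1,"rx": 0,"ry": 0,"rz": 0},{"tx": 0,"ty": 0,"tz": -0.1,"rx": 0,"ry": 0,"rz": 0},{"tx": 0,"ty": 0,"tz": 0,"rx": 0,"ry": 0,"rz": 0}]'

```text
time_s: 13.53
position: [0.4623, -0.3651, 0.0112]
tcp_rot: [0.001, 0.999, 0.036, 0.002]
contact_force: [0.1, 0.8, -0.1]
finger_gap: 0.3
grip_force: 59.2
```

Request:
arm_command --plan '[{"tx": 0,"ty": 0,"tz": -0.1,"rx": 0,"ry": 0,"rz": 0},{"tx": 0,"ty": 0,"tz": 0,"rx": 0,"ry": 0,"rz": 0}]'

```text
time_s: 13.7
position: [0.4626, -0.3653, 0.0093]
tcp_rot: [0.001, 0.999, 0.036, 0.002]
contact_force: [0.9, -0.1, 0.3]
finger_gap: 0.307
grip_force: 59.3
```

Request:
arm_command --plan '[{"tx": 0,"ty": 0,"tz": -0.05,"rx": 0,"ry": 0,"rz": 0},{"tx": 0,"ty": 0,"tz": 0,"rx": 0,"ry": 0,"rz": 0}]'

```text
time_s: 13.87
position: [0.4625, -0.3654, 0.0088]
tcp_rot: [0.001, 0.999, 0.036, 0.002]
contact_force: [-2.8, 1.3, 2.3]
finger_gap: 0.306
grip_force: 59.8
```

Request:
arm_command --fingers 0.0 --plan '[{"tx": 0,"ty": 0,"tz": 0,"rx": 0,"ry": 0,"rz": 0},{"tx": 0,"ty": 0,"tz": 0,"rx": 0,"ry": 0,"rz": 0},{"tx": 0,"ty": 0,"tz": 0,"rx": 0,"ry": 0,"rz": 0},{"tx": 0,"ty": 0,"tz": 0,"rx": 0,"ry": 0,"rz": 0},{"tx": 0,"ty": 0,"tz": 0.3,"rx": 0,"ry": 0,"rz": 0},{"tx": 0,"ty": 0,"tz": 0.5,"rx": 0,"ry": 0,"rz": 0},{"tx": 0,"ty": 0,"tz": 1,"rx": 0,"ry": 0,"rz": 0},{"tx": 0,"ty": 0,"tz": 1,"rx": 0,"ry": 0,"rz": 0},{"tx": 0,"ty": 0,"tz": 1,"rx": 0,"ry": 0,"rz": 0},{"tx": 0,"ty": 0,"tz": 1,"rx": 0,"ry": 0,"rz": 0}]'

```text
time_s: 14.7
position: [0.4626, -0.3653, 0.1064]
tcp_rot: [0.001, 0.999, 0.036, 0.003]
contact_force: [-0.8, 0.2, -0.7]
finger_gap: 0.5
grip_force: 0.0
```

Request:
arm_command --fingers 0.2 --plan '[{"tx": 0.4,"ty": 1,"tz": 1,"rx": 0,"ry": -0.3,"rz": 0},{"tx": 0.4,"ty": 1,"tz": 1,"rx": 0,"ry": -0.3,"rz": -0.02},{"tx": 0.4,"ty": 1,"tz": 1,"rx": 0,"ry": -0.3,"rz": -0.02},{"tx": 0.3,"ty": 1,"tz": 1,"rx": 0,"ry": -0.3,"rz": -0.02},{"tx": 0.3,"ty": 1,"tz": 1,"rx": 0,"ry": -0.3,"rz": -0.02},{"tx": 0.3,"ty": 1,"tz": 0.8,"rx": 0.02,"ry": -0.3,"rz": -0.02},{"tx": 0.3,"ty": 1,"tz": 0.2,"rx": 0.02,"ry": -0.3,"rz": -0.02},{"tx": 0.3,"ty": 1,"tz": 0,"rx": 0.02,"ry": -0.3,"rz": -0.02},{"tx": 0.3,"ty": 1,"tz": 0,"rx": 0.02,"ry": -0.3,"rz": -0.02},{"tx": 0.3,"ty": 1,"tz": 0,"rx": 0.02,"ry": -0.3,"rz": -0.02}]'

```text
time_s: 15.53
position: [0.5287, -0.1642, 0.2258]
tcp_rot: [0.002, 0.992, 0.029, 0.123]
contact_force: [-0.2, 0.3, -0.2]
finger_gap: 0.602
grip_force: 0.0
```

Request:
arm_command --plan '[{"tx": 0.3,"ty": 1,"tz": 0,"rx": 0.02,"ry": -0.35,"rz": -0.02},{"tx": 0.3,"ty": 1,"tz": 0,"rx": 0.02,"ry": -0.35,"rz": -0.02},{"tx": 0.3,"ty": 1,"tz": 0,"rx": 0.02,"ry": -0.35,"rz": -0.02},{"tx": 0.3,"ty": 1,"tz": 0,"rx": 0.02,"ry": -0.35,"rz": -0.02},{"tx": 0.3,"ty": 1,"tz": 0,"rx": 0.02,"ry": -0.35,"rz": -0.02},{"tx": 0.3,"ty": 1,"tz": 0,"rx": 0.02,"ry": -0.35,"rz": -0.02},{"tx": 0.3,"ty": 1,"tz": 0,"rx": 0.02,"ry": -0.35,"rz": -0.02},{"tx": 0.3,"ty": 1,"tz": 0,"rx": 0.02,"ry": -0.35,"rz": -0.02},{"tx": 0.3,"ty": 1,"tz": 0,"rx": 0.02,"ry": -0.35,"rz": -0.02},{"tx": 0,"ty": 0.4,"tz": 0,"rx": 0,"ry": 0,"rz": 0}]'

```text
time_s: 16.37
position: [0.5821, 0.0263, 0.2251]
tcp_rot: [-0.002, 0.969, 0.022, 0.247]
contact_force: [0.1, -0.5, 0.1]
finger_gap: 0.6
grip_force: 0.0
```

```bash
python3 - <<'E'
from h import *
manip.grab_frame("top")
to([.593,.0215,.224],.045,.4887); to([.668,.025,.0825],.045,.4887)
t=manip.grab_frame("top")[:,:,::-1]
o=cv2.resize(t[222:342,355:475],None,fx=5,fy=5,interpolation=cv2.INTER_CUBIC)
c=manip.get_calibration("top"); 
b=np.array([.4577,-.3371]);R=np.array([[.9975,-.0709],[.0709,.9975]])
for l in([.095,.08],[.095,-.08],[-.095,-.08],[-.095,.08]):
    p=proj("top",np.r_[b+R@np.array(l),.04],c)[0]; cv2.circle(o,tuple(((p-[355,222])*5+2).astype(int)),3,(0,255,0),-1)
cv2.imwrite("pics/p2.png",o)
E
```

```text
t 16.42 [0.5821 0.0271 0.2253] x [0.878 0.043 0.478] z [ 0.477  0.016 -0.879] gap 0.601 grip 0.0 [0.9 0.8 0.2] q [ 0.33  0.05 -0.49  2.09  0.17  0.52 -1.81]
need t [ 0.54 -0.28 -0.07] r [ 0.08  0.12 -0.01]
t 16.42 [0.5821 0.0271 0.2253] x [0.878 0.043 0.478] z [ 0.477  0.016 -0.879] gap 0.601 grip 0.0 [0.9 0.8 0.2] q [ 0.33  0.05 -0.49  2.09  0.17  0.52 -1.81]
need t [ 4.29 -0.1  -7.14] r [ 0.08  0.12 -0.01]
```

View pics/p2.png

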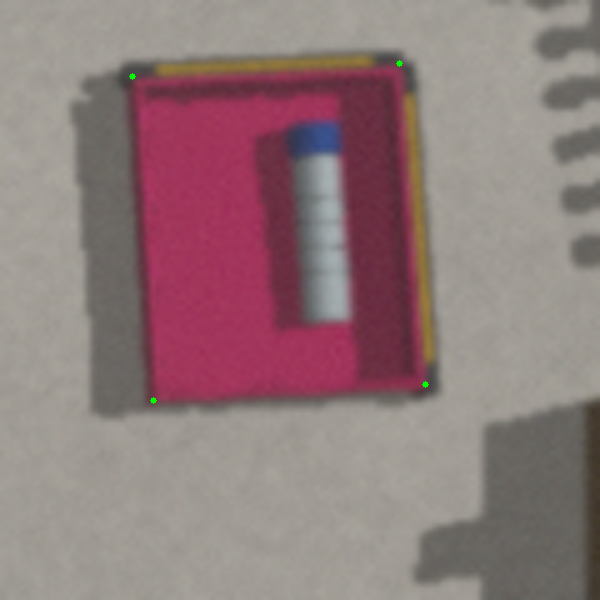

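The tray is flush with both stops, its corners within 1 px of the bay home. The tube lies inside it at about (320,225). Next, the glass tube.

Request:
arm_command --plan '[{"tx": 0.54,"ty": -0.28,"tz": -0.1,"rx": 0.08,"ry": 0.12,"rz": 0},{"tx": 0.42,"ty": 0.02,"tz": -0.79,"rx": 0,"ry": 0,"rz": 0},{"tx": 0.42,"ty": 0.02,"tz": -0.79,"rx": 0,"ry": 0,"rz": 0},{"tx": 0.42,"ty": 0.02,"tz": -0.79,"rx": 0,"ry": 0,"rz": 0},{"tx": 0.42,"ty": 0.02,"tz": -0.79,"rx": 0,"ry": 0,"rz": 0},{"tx": 0.42,"ty": 0.02,"tz": -0.79,"rx": 0,"ry": 0,"rz": 0},{"tx": 0.42,"ty": 0.02,"tz": -0.79,"rx": 0,"ry": 0,"rz": 0},{"tx": 0.42,"ty": 0.02,"tz": -0.79,"rx": 0,"ry": 0,"rz": 0},{"tx": 0.42,"ty": 0.02,"tz": -0.79,"rx": 0,"ry": 0,"rz": 0},{"tx": 0.4,"ty": 0.02,"tz": -0.74,"rx": 0,"ry": 0,"rz": 0}]'

```text
time_s: 17.3
position: [0.6691, 0.0188, 0.0808]
tcp_rot: [-0.004, 0.97, 0.019, 0.241]
contact_force: [0.5, -0.1, 0.4]
finger_gap: 0.598
grip_force: 0.0
```

Request:
arm_command --fingers -1 --plan '[{"tx": 0,"ty": 0,"tz": 0,"rx": 0,"ry": 0,"rz": 0},{"tx": 0,"ty": 0,"tz": 0,"rx": 0,"ry": 0,"rz": 0},{"tx": 0,"ty": 0,"tz": 0,"rx": 0,"ry": 0,"rz": 0},{"tx": 0,"ty": 0,"tz": 0,"rx": 0,"ry": 0,"rz": 0},{"tx": 0,"ty": 0,"tz": 0,"rx": 0,"ry": 0,"rz": 0}]'

```text
time_s: 17.72
position: [0.6679, 0.0222, 0.0817]
tcp_rot: [-0.005, 0.97, 0.02, 0.241]
contact_force: [-1.2, 5.3, -1.9]
finger_gap: 0.307
grip_force: 59.1
```

Request:
arm_command --plan '[{"tx": -0.12,"ty": 0,"tz": 0.22,"rx": 0,"ry": 0,"rz": 0},{"tx": -0.24,"ty": 0,"tz": 0.44,"rx": 0,"ry": 0,"rz": 0},{"tx": -0.24,"ty": 0,"tz": 0.44,"rx": 0,"ry": 0,"rz": 0},{"tx": -0.24,"ty": 0,"tz": 0.44,"rx": 0,"ry": 0,"rz": 0},{"tx": -0.5,"ty": 0,"tz": 0.5,"rx": 0,"ry": 0,"rz": 0},{"tx": -0.9,"ty": 0,"tz": 0.6,"rx": 0,"ry": 0,"rz": 0},{"tx": -0.9,"ty": 0,"tz": 0.6,"rx": 0,"ry": 0,"rz": 0},{"tx": -0.9,"ty": 0,"tz": 0.6,"rx": 0,"ry": 0,"rz": 0},{"tx": -0.9,"ty": 0.2,"tz": 0.3,"rx": 0,"ry": 0,"rz": 0},{"tx": -0.9,"ty": 0.5,"tz": 0,"rx": 0,"ry": 0,"rz": 0}]'

```text
time_s: 18.55
position: [0.5519, 0.0327, 0.167]
tcp_rot: [-0.004, 0.97, 0.018, 0.243]
contact_force: [0.1, 0.6, -0.6]
finger_gap: 0.307
grip_force: 59.1
```

Request:
arm_command --plan '[{"tx": -0.5,"ty": 0.8,"tz": 0,"rx": 0,"ry": 0.4,"rz": -0.07},{"tx": -0.4,"ty": 1,"tz": 0,"rx": 0,"ry": 0.4,"rz": -0.07},{"tx": -0.4,"ty": 1,"tz": 0,"rx": 0,"ry": 0.4,"rz": -0.07},{"tx": -0.4,"ty": 1,"tz": 0,"rx": 0,"ry": 0.4,"rz": -0.07},{"tx": -0.4,"ty": 1,"tz": 0,"rx": 0,"ry": 0.4,"rz": -0.07},{"tx": -0.4,"ty": 1,"tz": 0,"rx": 0,"ry": 0.4,"rz": -0.07},{"tx": -0.4,"ty": 1,"tz": 0,"rx": 0,"ry": 0.4,"rz": -0.07},{"tx": -0.4,"ty": 1,"tz": 0,"rx": 0,"ry": 0.4,"rz": -0.07},{"tx": -0.4,"ty": 1,"tz": 0,"rx": 0,"ry": 0.4,"rz": -0.07},{"tx": -0.4,"ty": 1,"tz": 0,"rx": 0,"ry": 0.4,"rz": -0.07}]'

```text
time_s: 19.38
position: [0.4695, 0.2312, 0.1654]
tcp_rot: [-0.001, 0.996, -0.009, 0.084]
contact_force: [0.2, 0.5, -0.0]
finger_gap: 0.303
grip_force: 59.2
```

Request:
arm_command --plan '[{"tx": -0.2,"ty": 1,"tz": 0,"rx": 0,"ry": 0.5,"rz": -0.06},{"tx": 0,"ty": 1,"tz": -0.3,"rx": 0,"ry": 0.5,"rz": -0.06},{"tx": 0,"ty": 1,"tz": -0.5,"rx": 0,"ry": 0.5,"rz": -0.06},{"tx": 0,"ty": 0.5,"tz": -0.8,"rx": 0,"ry": 0.5,"rz": -0.06},{"tx": 0,"ty": 0,"tz": 0,"rx": 0,"ry": 0.1,"rz": 0},{"tx": 0,"ty": 0,"tz": 0,"rx": 0,"ry": 0,"rz": 0}]'

```text
time_s: 19.88
position: [0.466, 0.3001, 0.132]
tcp_rot: [0.001, 1.0, -0.019, -0.001]
contact_force: [0.3, -0.1, -0.5]
finger_gap: 0.303
grip_force: 59.2
```

```bash
python3 - <<'E'
from h import *
to([.462,.317,.010],-.035,0)
c=manip.get_calibration("wrist");w=manip.grab_frame("wrist")[:,:,::-1].copy()
b=np.array([.469,.317]);a=-.035;R=np.array([[np.cos(a),-np.sin(a)],[np.sin(a),np.cos(a)]])
for l in([.095,.08],[.095,-.08],[-.095,-.08],[-.095,.08]):
    p=proj("wrist",np.r_[b+R@np.array(l),.04],c)[0]; cv2.circle(w,tuple(p.astype(int)),4,(0,255,0),-1)
cv2.imwrite("pics/w2.png",w)
E
```

```text
t 19.88 [0.466  0.3001 0.132 ] x [ 0.999 -0.037 -0.001] z [-0.001 -0.001 -1.   ] gap 0.303 grip 59.2 [ 0.3 -0.1 -0.5] q [-0.12  0.39 -0.66  1.86  0.28  0.99 -2.51]
need t [-0.2   0.85 -6.1 ] r [ 0.02 -0.02  0.03]
```

View pics/w2.png

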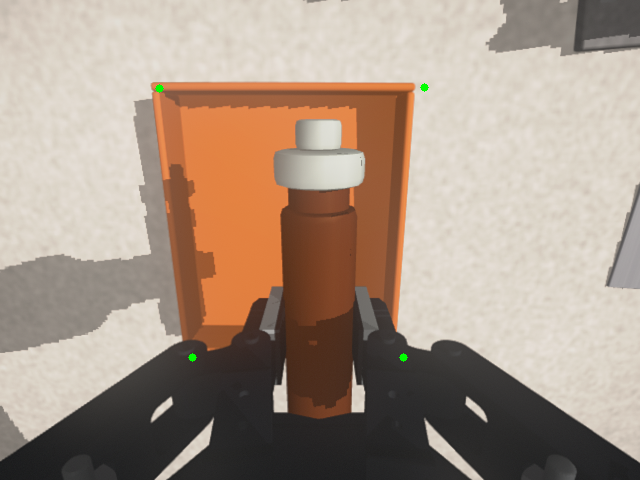

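The wrist view shows the glass held level over the orange tray, whose far rim runs from (152,87) to (413,87). The tray centre is about 5 mm further towards +y than I fitted. Lowering.

Request:
arm_command --plan '[{"tx": -0.1,"ty": 0.55,"tz": 0,"rx": 0,"ry": 0,"rz": 0},{"tx": -0.1,"ty": 0.55,"tz": -0.5,"rx": 0,"ry": 0,"rz": 0},{"tx": 0,"ty": 0,"tz": -1,"rx": 0,"ry": 0,"rz": 0},{"tx": 0,"ty": 0,"tz": -1,"rx": 0,"ry": 0,"rz": 0},{"tx": 0,"ty": 0,"tz": -1,"rx": 0,"ry": 0,"rz": 0},{"tx": 0,"ty": 0,"tz": -1,"rx": 0,"ry": 0,"rz": 0},{"tx": 0,"ty": 0,"tz": -0.7,"rx": 0,"ry": 0,"rz": 0},{"tx": 0,"ty": 0,"tz": -0.4,"rx": 0,"ry": 0,"rz": 0},{"tx": 0,"ty": 0,"tz": -0.3,"rx": 0,"ry": 0,"rz": 0},{"tx": 0,"ty": 0,"tz": -0.1,"rx": 0,"ry": 0,"rz": 0}]'

```text
time_s: 20.77
position: [0.4617, 0.3229, 0.0119]
tcp_rot: [0.001, 1.0, -0.018, -0.0]
contact_force: [0.7, 0.6, -1.2]
finger_gap: 0.307
grip_force: 59.2
```

Request:
arm_command --plan '[{"tx": 0,"ty": 0,"tz": -0.1,"rx": 0,"ry": 0,"rz": 0},{"tx": 0,"ty": 0,"tz": 0,"rx": 0,"ry": 0,"rz": 0}]'

```text
time_s: 20.93
position: [0.462, 0.3232, 0.0105]
tcp_rot: [0.0, 1.0, -0.018, 0.0]
contact_force: [0.6, -0.7, -1.1]
finger_gap: 0.304
grip_force: 59.2
```

Request:
arm_command --plan '[{"tx": 0,"ty": 0,"tz": -0.05,"rx": 0,"ry": 0,"rz": 0},{"tx": 0,"ty": 0,"tz": 0,"rx": 0,"ry": 0,"rz": 0}]'

```text
time_s: 21.1
position: [0.462, 0.3231, 0.0095]
tcp_rot: [0.0, 1.0, -0.018, 0.0]
contact_force: [0.1, -0.0, -1.0]
finger_gap: 0.31
grip_force: 59.2
```

Request:
arm_command --plan '[{"tx": 0,"ty": 0,"tz": -0.05,"rx": 0,"ry": 0,"rz": 0},{"tx": 0,"ty": 0,"tz": 0,"rx": 0,"ry": 0,"rz": 0}]'

```text
time_s: 21.27
position: [0.4617, 0.3228, 0.0081]
tcp_rot: [0.0, 1.0, -0.018, -0.0]
contact_force: [-0.4, 1.0, -0.7]
finger_gap: 0.31
grip_force: 59.2
```

Request:
arm_command --fingers 0.0 --plan '[{"tx": 0,"ty": 0,"tz": 0,"rx": 0,"ry": 0,"rz": 0},{"tx": 0,"ty": 0,"tz": 0,"rx": 0,"ry": 0,"rz": 0},{"tx": 0,"ty": 0,"tz": 0,"rx": 0,"ry": 0,"rz": 0},{"tx": 0,"ty": 0,"tz": 0,"rx": 0,"ry": 0,"rz": 0},{"tx": 0,"ty": 0,"tz": 0.3,"rx": 0,"ry": 0,"rz": 0},{"tx": 0,"ty": 0,"tz": 0.5,"rx": 0,"ry": 0,"rz": 0},{"tx": 0,"ty": 0,"tz": 1,"rx": 0,"ry": 0,"rz": 0},{"tx": 0,"ty": 0,"tz": 1,"rx": 0,"ry": 0,"rz": 0},{"tx": 0,"ty": 0,"tz": 1,"rx": 0,"ry": 0,"rz": 0},{"tx": 0,"ty": 0,"tz": 1,"rx": 0,"ry": 0,"rz": 0}]'

```text
time_s: 22.1
position: [0.4617, 0.3231, 0.1059]
tcp_rot: [0.0, 1.0, -0.018, 0.0]
contact_force: [0.6, 0.4, -0.0]
finger_gap: 0.501
grip_force: 0.0
```

Request:
arm_command --fingers 0.2 --plan '[{"tx": 0.4,"ty": -0.8,"tz": 1,"rx": 0,"ry": -0.45,"rz": 0.08},{"tx": 0.4,"ty": -1,"tz": 1,"rx": 0,"ry": -0.5,"rz": 0.08},{"tx": 0.4,"ty": -1,"tz": 1,"rx": 0,"ry": -0.5,"rz": 0.08},{"tx": 0.5,"ty": -1,"tz": 1,"rx": 0,"ry": -0.5,"rz": 0.08},{"tx": 0.5,"ty": -1,"tz": 1,"rx": 0,"ry": -0.5,"rz": 0.08},{"tx": 0.5,"ty": -1,"tz": 0.8,"rx": 0,"ry": -0.5,"rz": 0.08},{"tx": 0.6,"ty": -1,"tz": 0.2,"rx": 0,"ry": -0.5,"rz": 0.08},{"tx": 0.6,"ty": -1,"tz": 0,"rx": 0,"ry": -0.5,"rz": 0.08},{"tx": 0.6,"ty": -1,"tz": 0,"rx": 0,"ry": -0.5,"rz": 0.08},{"tx": 0.6,"ty": -1,"tz": 0,"rx": 0,"ry": -0.5,"rz": 0.08}]'

```text
time_s: 22.93
position: [0.5641, 0.1261, 0.2256]
tcp_rot: [-0.003, 0.98, 0.014, 0.198]
contact_force: [0.7, -0.2, 0.1]
finger_gap: 0.597
grip_force: 0.0
```

Request:
arm_command --plan '[{"tx": 0.4,"ty": -1,"tz": 0,"rx": 0,"ry": -0.5,"rz": 0.08},{"tx": 0.4,"ty": -0.8,"tz": 0,"rx": 0,"ry": -0.5,"rz": 0.08},{"tx": 0.2,"ty": 0,"tz": 0,"rx": 0,"ry": -0.1,"rz": 0.05},{"tx": 0,"ty": 0,"tz": 0,"rx": 0,"ry": 0,"rz": 0}]'

```text
time_s: 23.27
position: [0.5836, 0.09, 0.2245]
tcp_rot: [-0.004, 0.971, 0.021, 0.239]
contact_force: [0.5, 0.8, 0.1]
finger_gap: 0.603
grip_force: 0.0
```

```bash
python3 - <<'E'
from h import *
to([.590,.087,.224],.045,.4887)
to([.665,.0905,.0825],.045,.4887)
t=manip.grab_frame("top")[:,:,::-1]; cv2.imwrite("pics/t3.png",t)
# body of glass in orange tray: amber pixels
h=cv2.cvtColor(np.ascontiguousarray(t[215:310,140:235]),cv2.COLOR_BGR2HSV); 
m=(h[...,2]<120)&(h[...,1]>120); ys,xs=np.nonzero(m); print(len(xs),xs.mean()+140,ys.mean()+215, proj("top",[.462,.323,.03]))
E
```

```text
t 23.27 [0.5836 0.09   0.2245] x [0.884 0.04  0.465] z [ 0.465  0.017 -0.885] gap 0.603 grip 0.0 [0.5 0.8 0.1] q [ 0.23  0.08 -0.54  2.07  0.31  0.56 -2.05]
need t [ 0.32 -0.15 -0.02] r [ 0.04 -0.06  0.02]
t 23.27 [0.5836 0.09   0.2245] x [0.884 0.04  0.465] z [ 0.465  0.017 -0.885] gap 0.603 grip 0.0 [0.5 0.8 0.1] q [ 0.23  0.08 -0.54  2.07  0.31  0.56 -2.05]
need t [ 4.07  0.02 -7.1 ] r [ 0.04 -0.06  0.02]
657 174.8751902587519 256.89345509893457 [[185.86789997 261.89483727]]
```

Request:
arm_command --plan '[{"tx": 0.32,"ty": -0.15,"tz": 0,"rx": 0.04,"ry": -0.06,"rz": 0.02},{"tx": 0.42,"ty": 0.02,"tz": -0.79,"rx": 0,"ry": 0,"rz": 0},{"tx": 0.42,"ty": 0.02,"tz": -0.79,"rx": 0,"ry": 0,"rz": 0},{"tx": 0.42,"ty": 0.02,"tz": -0.79,"rx": 0,"ry": 0,"rz": 0},{"tx": 0.42,"ty": 0.02,"tz": -0.79,"rx": 0,"ry": 0,"rz": 0},{"tx": 0.42,"ty": 0.02,"tz": -0.79,"rx": 0,"ry": 0,"rz": 0},{"tx": 0.42,"ty": 0.02,"tz": -0.79,"rx": 0,"ry": 0,"rz": 0},{"tx": 0.42,"ty": 0.02,"tz": -0.79,"rx": 0,"ry": 0,"rz": 0},{"tx": 0.42,"ty": 0.02,"tz": -0.79,"rx": 0,"ry": 0,"rz": 0},{"tx": 0.4,"ty": 0.02,"tz": -0.76,"rx": 0,"ry": 0,"rz": 0}]'

```text
time_s: 24.15
position: [0.6664, 0.0932, 0.0817]
tcp_rot: [-0.006, 0.97, 0.023, 0.242]
contact_force: [0.1, 0.0, 0.3]
finger_gap: 0.601
grip_force: 0.0
```

Request:
arm_command --fingers -1 --plan '[{"tx": 0,"ty": 0,"tz": 0,"rx": 0,"ry": 0,"rz": 0},{"tx": 0,"ty": 0,"tz": 0,"rx": 0,"ry": 0,"rz": 0},{"tx": 0,"ty": 0,"tz": 0,"rx": 0,"ry": 0,"rz": 0},{"tx": 0,"ty": 0,"tz": 0,"rx": 0,"ry": 0,"rz": 0},{"tx": 0,"ty": 0,"tz": 0,"rx": 0,"ry": 0,"rz": 0}]'

```text
time_s: 24.57
position: [0.6655, 0.0917, 0.0836]
tcp_rot: [-0.006, 0.97, 0.023, 0.242]
contact_force: [-1.1, 0.4, -1.1]
finger_gap: 0.307
grip_force: 58.9
```

Request:
arm_command --plan '[{"tx": -0.12,"ty": 0,"tz": 0.22,"rx": 0,"ry": 0,"rz": 0},{"tx": -0.24,"ty": 0,"tz": 0.44,"rx": 0,"ry": 0,"rz": 0},{"tx": -0.24,"ty": 0,"tz": 0.44,"rx": 0,"ry": 0,"rz": 0},{"tx": -0.24,"ty": 0,"tz": 0.44,"rx": 0,"ry": 0,"rz": 0},{"tx": -0.5,"ty": 0,"tz": 0.5,"rx": 0,"ry": 0,"rz": 0},{"tx": -0.9,"ty": 0,"tz": 0.6,"rx": 0,"ry": 0,"rz": 0},{"tx": -0.9,"ty": 0,"tz": 0.6,"rx": 0,"ry": 0,"rz": 0},{"tx": -0.9,"ty": 0,"tz": 0.6,"rx": 0,"ry": 0,"rz": 0},{"tx": -0.9,"ty": -0.2,"tz": 0.3,"rx": 0,"ry": 0,"rz": 0},{"tx": -0.9,"ty": -0.5,"tz": 0,"rx": 0,"ry": 0,"rz": 0}]'

```text
time_s: 25.4
position: [0.5486, 0.0793, 0.1682]
tcp_rot: [-0.006, 0.969, 0.024, 0.244]
contact_force: [-0.6, -0.4, -0.9]
finger_gap: 0.307
grip_force: 59.1
```

Request:
arm_command --plan '[{"tx": -0.5,"ty": -0.8,"tz": 0,"rx": 0,"ry": 0.3,"rz": 0.01},{"tx": -0.4,"ty": -1,"tz": 0,"rx": 0,"ry": 0.4,"rz": 0.01},{"tx": -0.3,"ty": -1,"tz": 0,"rx": 0,"ry": 0.4,"rz": 0.01},{"tx": -0.2,"ty": -1,"tz": 0,"rx": 0,"ry": 0.4,"rz": 0.01},{"tx": -0.2,"ty": -1,"tz": 0,"rx": 0,"ry": 0.4,"rz": 0.01},{"tx": -0.2,"ty": -1,"tz": 0,"rx": 0,"ry": 0.4,"rz": 0.01},{"tx": -0.2,"ty": -1,"tz": 0,"rx": 0,"ry": 0.4,"rz": 0.01},{"tx": -0.2,"ty": -1,"tz": 0,"rx": 0,"ry": 0.4,"rz": 0.01},{"tx": -0.2,"ty": -1,"tz": 0,"rx": 0,"ry": 0.4,"rz": 0.01},{"tx": -0.2,"ty": -1,"tz": 0,"rx": 0,"ry": 0.4,"rz": 0.01}]'

```text
time_s: 26.23
position: [0.496, -0.1192, 0.1664]
tcp_rot: [-0.01, 0.996, 0.026, 0.088]
contact_force: [0.7, -0.3, -0.6]
finger_gap: 0.307
grip_force: 59.2
```

Request:
arm_command --plan '[{"tx": -0.3,"ty": -1,"tz": 0,"rx": 0,"ry": 0.3,"rz": 0.02},{"tx": -0.3,"ty": -1,"tz": 0,"rx": 0,"ry": 0.3,"rz": 0.02},{"tx": -0.3,"ty": -1,"tz": 0,"rx": 0,"ry": 0.3,"rz": 0.02},{"tx": -0.3,"ty": -1,"tz": 0,"rx": 0,"ry": 0.3,"rz": 0.02},{"tx": -0.3,"ty": -1,"tz": 0,"rx": 0,"ry": 0.3,"rz": 0.02},{"tx": -0.3,"ty": -1,"tz": 0,"rx": 0,"ry": 0.3,"rz": 0.02},{"tx": -0.2,"ty": -1,"tz": -0.3,"rx": 0,"ry": 0.2,"rz": 0.02},{"tx": 0,"ty": -1,"tz": -0.5,"rx": 0,"ry": 0.2,"rz": 0.02},{"tx": 0,"ty": -0.6,"tz": -0.6,"rx": 0,"ry": 0,"rz": 0.02},{"tx": 0,"ty": 0,"tz": 0,"rx": 0,"ry": 0,"rz": 0}]'

```text
time_s: 27.07
position: [0.4545, -0.2925, 0.1355]
tcp_rot: [-0.013, 0.999, 0.03, -0.001]
contact_force: [-0.5, 1.0, -0.7]
finger_gap: 0.305
grip_force: 59.2
```

```bash
python3 - <<'E'
from h import *
to([.4556,-.307,.010],.07,0)
E
```

```text
t 27.07 [ 0.4545 -0.2925  0.1355] x [ 0.998  0.059 -0.001] z [-0.003  0.027 -1.   ] gap 0.305 grip 59.2 [-0.5  1.  -0.7] q [ 0.73  0.32 -0.27  1.89  0.08  0.96 -1.08]
need t [ 0.06 -0.72 -6.27] r [-0.33 -0.04  0.13]
```

Request:
arm_command --plan '[{"tx": 0.03,"ty": -0.36,"tz": 0,"rx": -0.16,"ry": -0.02,"rz": 0.06},{"tx": 0.03,"ty": -0.36,"tz": -0.5,"rx": -0.17,"ry": -0.02,"rz": 0.07},{"tx": 0,"ty": 0,"tz": -1,"rx": 0,"ry": 0,"rz": 0},{"tx": 0,"ty": 0,"tz": -1,"rx": 0,"ry": 0,"rz": 0},{"tx": 0,"ty": 0,"tz": -1,"rx": 0,"ry": 0,"rz": 0},{"tx": 0,"ty": 0,"tz": -1,"rx": 0,"ry": 0,"rz": 0},{"tx": 0,"ty": 0,"tz": -0.8,"rx": 0,"ry": 0,"rz": 0},{"tx": 0,"ty": 0,"tz": -0.5,"rx": 0,"ry": 0,"rz": 0},{"tx": 0,"ty": 0,"tz": -0.3,"rx": 0,"ry": 0,"rz": 0},{"tx": 0,"ty": 0,"tz": -0.1,"rx": 0,"ry": 0,"rz": 0}]'

```text
time_s: 27.9
position: [0.4578, -0.3041, 0.013]
tcp_rot: [0.0, 0.999, 0.037, 0.001]
contact_force: [-0.0, 0.3, -0.6]
finger_gap: 0.304
grip_force: 59.2
```

Request:
arm_command --plan '[{"tx": 0,"ty": 0,"tz": 0,"rx": 0,"ry": 0,"rz": 0},{"tx": 0,"ty": 0,"tz": -0.05,"rx": 0,"ry": 0,"rz": 0},{"tx": 0,"ty": 0,"tz": 0,"rx": 0,"ry": 0,"rz": 0}]'

```text
time_s: 28.15
position: [0.4583, -0.3053, 0.013]
tcp_rot: [0.001, 0.999, 0.037, 0.002]
contact_force: [-0.3, -0.3, 0.6]
finger_gap: 0.306
grip_force: 59.2
```

Request:
arm_command --plan '[{"tx": 0,"ty": 0,"tz": -0.1,"rx": 0,"ry": 0,"rz": 0},{"tx": 0,"ty": 0,"tz": -0.05,"rx": 0,"ry": 0,"rz": 0},{"tx": 0,"ty": 0,"tz": 0,"rx": 0,"ry": 0,"rz": 0}]'

```text
time_s: 28.4
position: [0.4576, -0.305, 0.0092]
tcp_rot: [0.0, 0.999, 0.037, 0.001]
contact_force: [0.7, 0.4, 0.4]
finger_gap: 0.304
grip_force: 59.2
```

Request:
arm_command --plan '[{"tx": 0,"ty": 0,"tz": -0.05,"rx": 0,"ry": 0,"rz": 0},{"tx": 0,"ty": 0,"tz": 0,"rx": 0,"ry": 0,"rz": 0}]'

```text
time_s: 28.57
position: [0.4575, -0.305, 0.008]
tcp_rot: [0.0, 0.999, 0.037, 0.001]
contact_force: [-0.7, -0.5, -0.8]
finger_gap: 0.307
grip_force: 59.2
```

Request:
arm_command --fingers 0.0 --plan '[{"tx": 0,"ty": 0,"tz": 0,"rx": 0,"ry": 0,"rz": 0},{"tx": 0,"ty": 0,"tz": 0,"rx": 0,"ry": 0,"rz": 0},{"tx": 0,"ty": 0,"tz": 0,"rx": 0,"ry": 0,"rz": 0},{"tx": 0,"ty": 0,"tz": 0,"rx": 0,"ry": 0,"rz": 0},{"tx": 0,"ty": 0,"tz": 0.3,"rx": 0,"ry": 0,"rz": 0},{"tx": 0,"ty": 0,"tz": 0.5,"rx": 0,"ry": 0,"rz": 0},{"tx": 0,"ty": 0,"tz": 1,"rx": 0,"ry": 0,"rz": 0},{"tx": 0,"ty": 0,"tz": 1,"rx": 0,"ry": 0,"rz": 0},{"tx": 0,"ty": 0,"tz": 1,"rx": 0,"ry": 0,"rz": 0},{"tx": 0,"ty": 0,"tz": 1,"rx": 0,"ry": 0,"rz": 0}]'

```text
time_s: 29.4
position: [0.4578, -0.305, 0.1062]
tcp_rot: [0.001, 0.999, 0.037, 0.002]
contact_force: [1.0, 0.1, 0.7]
finger_gap: 0.497
grip_force: 0.0
```

Request:
arm_command --plan '[{"tx": 0,"ty": 1,"tz": 1,"rx": 0,"ry": 0,"rz": 0},{"tx": 0,"ty": 1,"tz": 1,"rx": 0,"ry": 0,"rz": 0},{"tx": 0,"ty": 1,"tz": 1,"rx": 0,"ry": 0,"rz": 0},{"tx": 0,"ty": 1,"tz": 1,"rx": 0,"ry": 0,"rz": 0},{"tx": 0,"ty": 1,"tz": 1,"rx": 0,"ry": 0,"rz": 0},{"tx": 0,"ty": 1,"tz": 0,"rx": 0,"ry": 0,"rz": 0},{"tx": 0,"ty": 1,"tz": 0,"rx": 0,"ry": 0,"rz": 0},{"tx": 0,"ty": 1,"tz": 0,"rx": 0,"ry": 0,"rz": 0},{"tx": 0,"ty": 1,"tz": 0,"rx": 0,"ry": 0,"rz": 0},{"tx": 0,"ty": 1,"tz": 0,"rx": 0,"ry": 0,"rz": 0}]'

```text
time_s: 30.23
position: [0.4576, -0.1039, 0.2053]
tcp_rot: [0.001, 0.999, 0.037, 0.002]
contact_force: [0.6, -1.0, -0.5]
finger_gap: 0.503
grip_force: 0.0
```

Request:
arm_command --plan '[{"tx": 0,"ty": 1,"tz": 0,"rx": 0,"ry": 0,"rz": 0},{"tx": 0,"ty": 1,"tz": 0,"rx": 0,"ry": 0,"rz": 0},{"tx": 0,"ty": 1,"tz": 0,"rx": 0,"ry": 0,"rz": 0},{"tx": 0,"ty": 0,"tz": 0,"rx": 0,"ry": 0,"rz": 0}]'

```text
time_s: 30.57
position: [0.4578, -0.0404, 0.2054]
tcp_rot: [-0.0, 0.999, 0.04, 0.002]
contact_force: [-0.5, 0.3, 0.2]
finger_gap: 0.503
grip_force: 0.0
```

```bash
python3 - <<'E'
from h import *
s=manip.sense(); t=manip.grab_frame("top")[:,:,::-1]; sc=manip.grab_frame("scene")[:,:,::-1]
o=cv2.resize(t[222:322,355:455],(400,400),interpolation=cv2.INTER_CUBIC); c=manip.get_calibration("top")
b=np.array([.4577,-.3371]);R=np.array([[.9975,-.0709],[.0709,.9975]])
for l in([.095,.08],[.095,-.08],[-.095,-.08],[-.095,.08]):
    p=proj("top",np.r_[b+R@np.array(l),.04],c)[0]; cv2.circle(o,tuple(((p-[355,222])*4+2).astype(int)),2,(0,255,0),-1)
q=cv2.resize(t[215:315,140:240],(400,400),interpolation=cv2.INTER_CUBIC)
cv2.imwrite("pics/fin.png",np.vstack([np.hstack([o,q]),np.hstack([cv2.resize(sc[130:230,220:420],(400,200)),cv2.resize(sc[360:460,320:520],(400,200))])]))
print(s["time_s"],s["position"])
E
```

```text
30.5667 [ 0.45781314 -0.04036892  0.20539968]
```

View pics/fin.png

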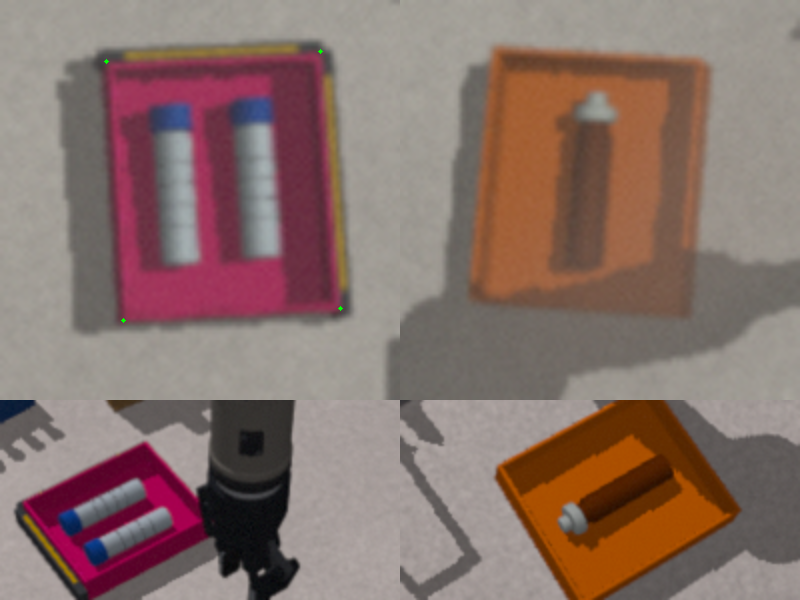

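Both blue-capped tubes lie in the pink tray and the glass lies in the orange tray. I'll check numerically that the pink tray is flush before handing in.

```bash
python3 - <<'E'
from h import *
from scipy.optimize import least_squares
t=np.mean([manip.grab_frame("top").astype(float) for _ in range(4)],0)
r,g,b=t[...,0],t[...,1],t[...,2]
pk=((r>70)&(r>2*g)&(b>1.2*g)).astype(np.uint8); pk[:, :355]=0;pk[:,470:]=0;pk[:222]=0;pk[325:]=0
ct=max(cv2.findContours(cv2.morphologyEx(pk,cv2.MORPH_CLOSE,np.ones((25,25))),0,1)[0],key=cv2.contourArea)[:,0]
P=atz("top",ct,.04)[:,:2]
(c,(w,h),a)=cv2.minAreaRect(P.astype(np.float32)); print("pink rim rect",c,w,h,a)
ye=((r>1.25*b+15)&(g>1.1*b)&(r<1.9*g)).astype(np.uint8); ye[:, :375]=0;ye[:,450:]=0;ye[:225]=0;ye[305:]=0
n,l,st,ce=cv2.connectedComponentsWithStats(ye)
for i in range(1,n):
    if st[i,4]>20:
        ys,xs=np.nonzero(l==i); Q=atz("top",np.c_[xs,ys],.028)[:,:2]; v=cv2.fitLine(Q.astype(np.float32),2,0,.01,.01).ravel()
        nrm=np.array([-v[1],v[0]]); print("stripe",st[i],"dir deg",np.degrees(np.arctan2(v[1],v[0])),"dist from tray centre",abs(nrm@(np.array(c)-v[2:])))
E
```

```text
pink rim rect (0.45604151487350464, -0.3359752297401428) 0.18966254591941833 0.15977799892425537 4.273289203643799
stripe [386 233  44   4 109] dir deg -86.27925 dist from tray centre 0.10143265299391158
stripe [436 240   6  55 132] dir deg 3.9354613 dist from tray centre 0.0874347408746261
```

The tray centre measures 101.4 mm and 87.4 mm from the stripe lines, against 101 mm and 86 mm if flush, and it is square within about 0.5°. Handing in.

```bash
python3 -c "
from rig import manip
print(manip.sign_off())"
```

```text
the job is handed in; nothing more can be done
None
```

I handed the job in at about 31 s, but no verdict came back. The last camera check showed both blue-capped tubes flat in the pink tray, which sat within about 1.5 mm of both stops and square within about 0.5°, and the amber glass tube flat in the orange tray; I dropped nothing and kept clear of the spatula, jar and beaker.

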